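Open the tungsten tin and turn its lid into a tray

ROBOT

A 6-joint arm with a two-finger parallel gripper is mounted at the origin on the work surface. World frame = base frame: x ahead of the robot, y to its left, z up, the work surface at z = 0. Lengths are in mm, angles in rad, forces in N, time in s.
With the tool pointing down it reaches from about 325 to 925 mm from the base axis. Payload 3.1 kg.
Tool frame: the origin (TCP) lies between the finger pads; the fingertips stand 8 mm ahead of it and the grasp point (between the pads) lies 11 mm behind it; z points along the fingers, x is the direction in which the jaws open and shut, and the axes are right-handed (so a half turn about z gives the same grasp; the last joint's range is limited). The gripper opens to 85 mm and grips with 20 to 120 N. Pads are 22 mm wide; open, the fingers measure 114 mm over their backs; the gripper's body (76 mm by 85 mm) begins 54 mm behind the grasp point. The pads swing forward as they close: fully open they stand 13 mm farther back than shut.
Start: joints at [-1.345, 0.217, 1.613, -0, 1.311, -0.112], TCP at [207.154, -589.683, 239.3] pointing down, gripper open.
Joint ranges: [-2.75, 2.75], [-0.78, 2.1], [0.31, 2.55], [-1.13, 4.27], [0.13, 2.63], [-2.58, 2.58]. Speed limits (rad/s): [2.79, 2.79, 3.14, 3.14, 3.14, 3.14].

INTERFACE

Orientations are given as [roll, pitch, yaw] about the fixed x, y, z axes, in that order (R = Rz(yaw) Ry(pitch) Rx(roll)).
In Python, from rig import env gives the robot as it stands.
- The arm moves only by the tool jog_arm, never from a script. Its argument "plan" is a list that holds one entry, the list of rows, each a list of 7 numbers: the shift along the world's x, y, z in m, then the turn, a rotation vector about the world's x, y, z in degrees, then the opening, from 0 (shut) to 1 (fully open). In form: [[[dx, dy, dz, wx, wy, wz, jaw], ...]]. A call has 1 to 8 rows; each row is the pose to reach, as a shift and turn from the pose commanded when the call began; what a row does not reach only later rows make up. A row lasts 1/8 s, in which the tool goes at most 62.5 mm and 10.7 degrees, less where a joint would pass 70% of its speed; a pose out of reach is approached as far as the arm can. A call with a gripper value outside its range is refused whole. The fingers move at their own pace and stop on an object; "force" is the grip in N (left out, the last holds). Time passes only in rows, so rows that repeat a pose let the fingers close. It gives the time, the measured TCP pose, the force and the opening at its end, in the units of the state.
- env.read_state(): the state, without advancing time (a new reading comes with each control period).
- env.grab_frame(name): name is "scene" or "side" or "wrist"; returns a dict with "img" (480x640x3 uint8, red, green, blue), "fx", "fy", "cx", "cy" (pixels), "k1" (the pictures are not rectified: a ray, as slopes to the right and down, at radius r is drawn at 1 + k1 r^2 times it, then the intrinsics apply), "R" (3x3) and "t" (3): a world point X has camera coordinates R X + t; the wrist camera has in their place "T_tool_cam" (4x4, takes a point from camera to tool coordinates, whose origin is the TCP and whose axes are the tool frame's). Camera axes: x right, y down, z forward; pixel columns grow to the right and rows downward; lengths in mm; the calibration is good to about 2 mm. A picture is of the moment at which its call begins: read the wrist's pose just before it. There is no depth.
- env.sign_off(): hands the job in, once; it reports no verdict.
The state is a dict: "clock": time; "joint_pos": joint angles; "qvel": joint speeds; "joint_torque": joint torques, N m; "eef_pos": TCP position; "tcp_rot": TCP orientation; "force": force on the tool from outside, world axes, zero at the start; "ft_torque": the same for the moment, N m; "finger_gap": opening from 0.0 (shut) to 1.0 (fully open).
Only numpy, scipy, OpenCV 4.12 (cv2) and the standard library are available. Lean on these libraries where they do the work, as an engineer would, in place of code of your own. Each camera call takes 0.05 s, during which the arm holds its last target.

TASK

Open the green tungsten tin: raise the yellow-marked end of its blue lid, tipping the lid up while its other end is still under the steel keeper, then draw it out and lift it off. Stand the lid on its keeper end, yellow end up, in the slot of the yellow rest and let go of it there; then take it again and lay it upside down along the middle of the black mat, red seal facing up, to serve as a tray. Never let the lid drop or topple over, and leave the other things on the bench where they are.

Things in the scene. Friction and masses are not known exactly. Their poses are not given: they have to be found in the camera images.
- tin: green steel tin fixed to the bench, open on top, 48 mm wide (x), 150 mm long (y), 60 mm high, walls 4 mm, on a 3 mm foot plate 64 by 200 mm. Origin: centre of its underside, z up. A steel keeper stands at its +y end; the lid's lift end is at its -y end.
- keeper (a point): lower front edge of the keeper's strip (tin y = +70 mm), 68 mm above the bench; strip 40 mm wide, 6 mm thick, over the lid's last 10 mm with 3 mm play. Its post stands behind the lid's end, its face 83 mm from the tin's centre.
- lid: loose blue steel lid, about 0.25 kg, a downward channel 62 mm wide (x), 170 mm long (y), 18 mm high: top plate and two full-length side skirts 5 mm thick, red seal under the plate. Origin: centre of its underside (skirt edges), z out of its top. On the tin its plate lies on the rim (top 65 mm up), centred 5 mm towards the tin's -y, skirts outside the walls with 2 mm play.
- lid_lift_end (a point): middle of the lid's yellow-marked end face (lid y = -85 mm, z = 9 mm). A red rib under the plate, 12 mm deep, 21 to 27 mm in from this end, hangs inside the tin's end wall: the lid can be drawn out of the keeper, towards this end, only once this end is raised 15 mm or more.
- lid_heel (a point): middle of the lid's keeper-side end face (lid y = +85 mm, z = 9 mm)
- rest: yellow steel rest fixed to the bench: a straight slot open at top and both ends, running along its x (110 mm long), 30 mm wide across its y, between two walls 8 mm thick whose tops are 54 mm above the bench; the slot's floor is 8 mm above the bench. Origin: centre of the underside, z up.
- mat: black rubber mat fixed on the bench, 130 mm (x) by 230 mm (y), 8 mm thick. Origin: centre of its underside, z up.
- antler: loose piece of antler, about 160 by 60 mm, 16 mm thick, leave alone
- disc: loose wooden disc, 72 mm across, 12 mm thick, leave alone
- disc2: loose wooden disc, 72 mm across, 12 mm thick, leave alone
- hammer: loose hammer lying on the bench, leave alone
- spraycan: loose orange-labelled can, 60 mm across, 150 mm high, leave alone
- brush: loose brush lying on the bench, leave alone
- offcut: loose dark steel block, 70 by 50 by 30 mm, leave alone
Mind the look-alikes: they are no part of the job. Of the things like the lid, leave any that is pink; of the rest the smaller one is meant.

How it is judged:
By the outcome, as a careful person would: the job done as asked, in the order asked, and still so for the second after the job is handed in, with the robot touching nothing.
It also fails if it takes over 61 s, if anything falls off the work surface, if the arm or the gripper's body presses on something with over 40 N, if the wrist force passes 120 N, or if a joint passes its speed limit or range.

## Working session

There is one attempt and no reset: what is moved stays moved. The work goes in short steps, Python scripts to look and compute and a tool call to move; the robot and the scene stay as the last step left them, time stands still between calls to the robot, and variables do not carry over. Pictures are saved under pics/ and viewed, and the job is handed in when it is done.

Besides the shell and the picture viewer there is one more tool, called after "Request:" as name(argument=value, ...), one argument or row to a line, values as JSON. jog_arm: Moves the arm, as the interface text tells. Its arguments: {"type":"object","properties":{"plan":{"type":"array","items":{"type":"array","items":{"type":"array","items":{"type":"number"}}}},"force":{"type":"number"}},"required":["plan"]}

```bash
ls; mkdir -p pics; cat > h.py <<'E'
import numpy as np,cv2,pickle,os
from scipy.spatial.transform import Rotation as Ro
def save(f,n): cv2.imwrite('pics/'+n,f['img'][:,:,::-1])
def grab(env,name,fn):
    s=env.read_state(); f=dict(env.grab_frame(name)); f['eef']=np.array(s['eef_pos']); f['rot']=np.array(s['tcp_rot'])
    if 'T_tool_cam' in f:
        T=np.array(f['T_tool_cam']); Rt=Ro.from_euler('xyz',f['rot']).as_matrix()
        Rc=Rt@T[:3,:3]; c=Rt@T[:3,3]+f['eef']
        f['R']=Rc.T; f['t']=-Rc.T@c
    pickle.dump(f,open('pics/'+fn+'.pkl','wb')); save(f,fn+'.png'); return f
def load(fn): return pickle.load(open('pics/'+fn+'.pkl','rb'))
def ray(f,u,v):
    K=np.array([[f['fx'],0,f['cx']],[0,f['fy'],f['cy']],[0,0,1.]])
    xd=(u-f['cx'])/f['fx'];yd=(v-f['cy'])/f['fy'];x,y=xd,yd
    for _ in range(30):
        r2=x*x+y*y;x=xd/(1+f['k1']*r2);y=yd/(1+f['k1']*r2)
    R=np.array(f['R']);t=np.array(f['t']).ravel()
    return -R.T@t, R.T@np.array([x,y,1.])
def onz(f,u,v,z):
    c,d=ray(f,u,v); return c+d*(z-c[2])/d[2]
def proj(f,X):
    p=np.array(f['R'])@np.array(X,float)+np.array(f['t']).ravel();x,y=p[0]/p[2],p[1]/p[2];k=1+f['k1']*(x*x+y*y)
    return np.array([f['fx']*x*k+f['cx'],f['fy']*y*k+f['cy']])
E
python3 - <<'E'
from h import *
from rig import env
for n in ['scene','side','wrist']:
    f=grab(env,n,n+'0'); print(n,f['fx'],f['k1'],ray(f,320,240))
print(env.read_state())
E
```

```text
pics
scene 484.2836979368742 -0.04932576288547183 (array([1146.59220366,  226.24789727, 1089.02237811]), array([-0.52583992, -0.18598988, -0.83000624]))
side 465.6469330173446 -0.043256755842156124 (array([-138.3983124 ,  644.88450603, 1003.93710583]), array([ 0.46218835, -0.50950746, -0.72633337]))
wrist 413.8849640238048 -0.09911700013808064 (array([ 272.58102281, -565.34150908,  373.55644792]), array([-0.27381589, -0.08043716, -0.95861783]))
{'clock': 0.15, 'joint_pos': array([-1.34522125e+00,  2.17620931e-01,  1.61460213e+00, -1.20096438e-05,
        1.31132369e+00, -1.12192650e-01]), 'qvel': array([-0.00020706, -0.00279972, -0.0062833 , -0.0014786 ,  0.00245311,
        0.00036011]), 'joint_torque': array([-1.00191573e-03, -3.97441292e+01, -3.04417813e+01, -2.57510264e-04,
        5.76731036e-03,  5.57989495e-06]), 'eef_pos': array([ 206.99326947, -589.05751605,  238.22428195]), 'tcp_rot': array([-3.14138541e+00,  1.94311642e-03, -1.23302531e+00]), 'force': array([0.3538878 , 0.56427971, 0.02984248]), 'ft_torque': array([ 0.00101152, -0.0558143 ,  0.00733766]), 'finger_gap': 0.9996503361662457}
```

View pics/scene0.png

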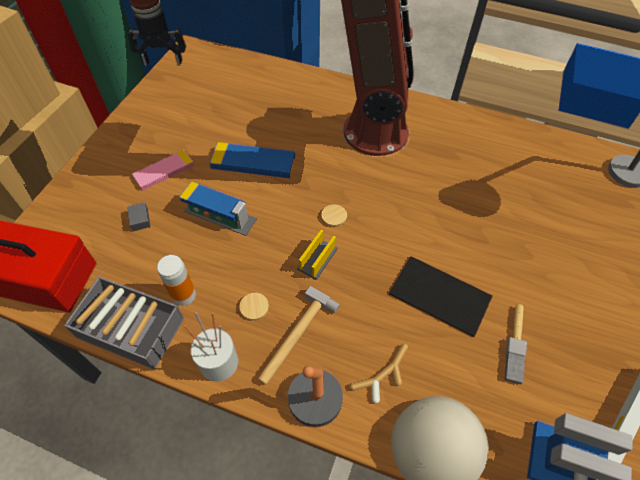

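View pics/side0.png

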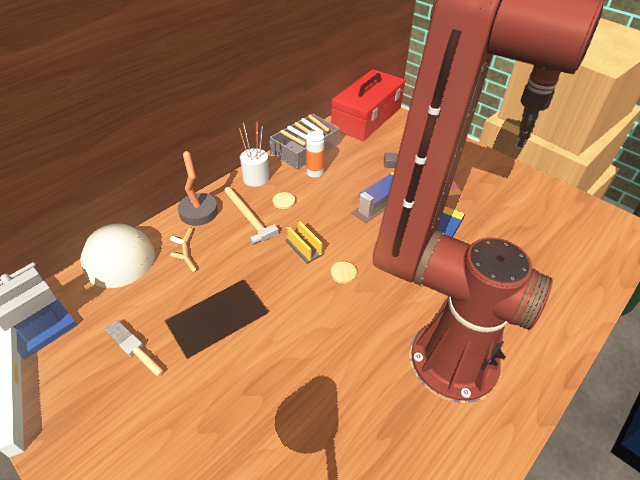

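View pics/wrist0.png

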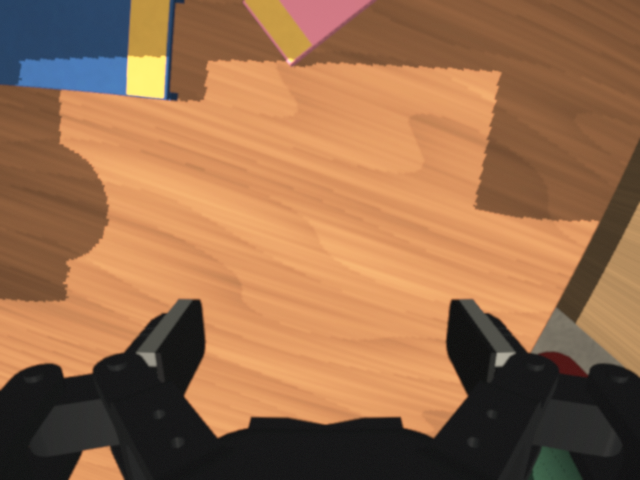

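Lid-like things in the scene view are the pink one (162,170), left alone, the larger blue one lying on the bench (253,160), and the smaller blue one on the green tin with the keeper (213,200). The last one fits. I'll enlarge to confirm.

```bash
python3 - <<'E'
from h import *
f=load('scene0')
c=f['img'][130:280,120:345,::-1]
cv2.imwrite('pics/crop0.png',cv2.resize(c,None,fx=3.5,fy=3.5,interpolation=cv2.INTER_CUBIC))
c=f['img'][240:350,370:510,::-1]
E
```

```text
(no output)
```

View pics/crop0.png

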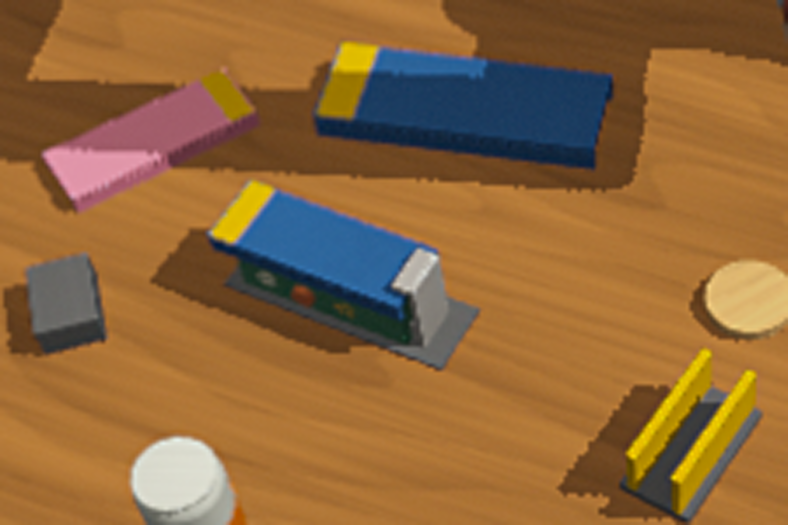

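```bash
python3 - <<'E'
from h import *
np.set_printoptions(precision=1,suppress=True)
f=load('scene0')
s=lambda u,v:(120+u/3.5,130+v/3.5)
for n,(u,v),z in [('lidYfar',(250,181),65),('lidYnear',(209,234),65),('lidHeelfar',(438,247),65),('lidHeelnear',(392,302),65),
  ('w1a',(706,350),54),('w1b',(630,462),54),('w2a',(753,372),54),('w2b',(676,488),54),('plate',(441,366),3),('plate2',(478,310),3)]:
    print(n,onz(f,*s(u,v),z))
img=f['img'].astype(int); m=(img.max(2)<55).astype(np.uint8); m[:250]=0;m[345:]=0;m[:,:385]=0;m[:,500:]=0
c=max(cv2.findContours(m,0,1)[0],key=cv2.contourArea)
a=cv2.approxPolyDP(c,6,True)[:,0];print(a.tolist())
for p in a: print(onz(f,*p,8))
E
```

```text
lidYfar [ 443.1 -404.6   65. ]
lidYnear [ 502.  -407.9   65. ]
lidHeelfar [ 450.2 -236.4   65. ]
lidHeelnear [ 510.3 -245.9   65. ]
w1a [459.8 -12.5  54. ]
w1b [570.7 -29.1  54. ]
w2a [466.   26.9  54. ]
w2b [579.1   9.2  54. ]
plate [ 513.9 -211.3    3. ]
plate2 [ 454.5 -207.1    3. ]
[[410, 257], [389, 294], [473, 336], [491, 296]]
[427.3 224.7   8. ]
[552.7 202.9   8. ]
[590.1 423.4   8. ]
[466.7 446.4   8. ]
```

The crop confirms it: the smaller blue lid sits on the green tin under the steel keeper, with its yellow end towards −y. I'll bring the wrist camera over it with the jaws aligned to the lid's width.

Request:
jog_arm(
  plan=[
    [[0.04,0.03,0.01,0,0,9,1],[0.08,0.055,0.02,0,0,18,1],[0.12,0.08,0.03,0,0,28,1],[0.16,0.11,0.03,0,0,38,1],[0.2,0.14,0.03,0,0,48,1],[0.24,0.165,0.03,0,0,58,1],[0.273,0.19,0.03,0,0,68,1],[0.273,0.19,0.03,0,0,68,1]],
  ],
)

```text
clock: 1.15
eef_pos: [482.1, -397.4, 268.7]
tcp_rot: [-3.14, 0.0, -0.042]
force: [-0.1, -0.1, 0.6]
finger_gap: 0.997
```

```bash
cat > log.py <<'E'
import json
from rig import env
s=env.read_state()
r={k:[float(x) for x in s[k]] for k in ['joint_pos','eef_pos','tcp_rot']}
open('data.jsonl','a').write(json.dumps(r)+'\n')
print(s['clock'],[round(x,3) for x in r['joint_pos']],[round(x,1) for x in r['eef_pos']],[round(x,3) for x in r['tcp_rot']],s['force'].round(1),s['finger_gap'])
E
echo '{"joint_pos":[-1.34522125,0.217620931,1.61460213,-1.2e-5,1.31132369,-0.11219265],"eef_pos":[206.99326947,-589.05751605,238.22428195],"tcp_rot":[-3.14138541,0.00194311642,-1.23302531]}'>data.jsonl
python3 log.py; python3 -c "
from h import *
from rig import env
grab(env,'wrist','w1')"
```

```text
1.15 [-0.802, 0.195, 1.584, 0.001, 1.364, -0.76] [482.1, -397.4, 268.7] [-3.14, 0.0, -0.042] [-0.1 -0.1  0.6] 0.9973588011342784
```

View pics/w1.png

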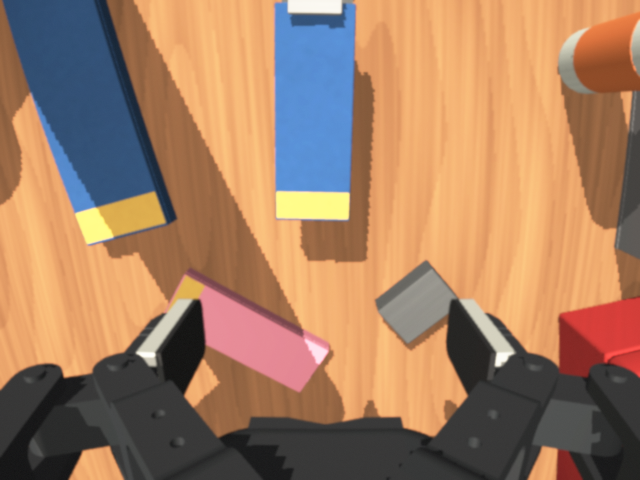

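```bash
python3 - <<'E'
from h import *
np.set_printoptions(precision=1,suppress=True)
f=load('w1')
hsv=cv2.cvtColor(f['img'],cv2.COLOR_RGB2HSV)
for nm,lo,hi,z in [('y',(22,90,120),(35,255,255),65),('b',(100,80,120),(120,255,255),65)]:
    m=cv2.inRange(hsv,lo,hi); m[:,:262]=0; m[:,365:]=0; m[225:]=0
    c=max(cv2.findContours(m,0,1)[0],key=cv2.contourArea)
    a=cv2.approxPolyDP(c,4,True)[:,0]
    for p in a: print(nm,p,onz(f,*p,z))
for nm,p,z in [('pink',(190,270),15),('pink',(330,347),18),('pink',(300,392),15),('offc',(427,262),30),('offc',(376,300),30),('offc',(410,348),0),('blue2',(175,217),10),('blue2',(90,244),10),('keeperL',(288,12),68),('keeperR',(342,12),68)]:
    print(nm,onz(f,*p,z))
E
```

```text
y [276 193] [ 442.3 -386.    65. ]
y [277 216] [ 441.8 -405.6   65. ]
y [348 215] [ 501.6 -407.2   65. ]
y [348 193] [ 502.1 -388.4   65. ]
b [276   3] [ 451.8 -239.5   65. ]
b [276 189] [ 442.6 -382.6   65. ]
b [349 191] [ 502.9 -386.8   65. ]
b [354   5] [ 510.9 -243.5   65. ]
b [343   4] [ 502.6 -242.5   65. ]
b [340  17] [ 500.  -251.9   65. ]
b [293  16] [ 464.3 -249.6   65. ]
b [285   2] [ 458.7 -239.1   65. ]
pink [ 342.7 -469.2   15. ]
pink [ 481.2 -560.5   18. ]
pink [ 445.7 -618.4   15. ]
offc [ 578.2 -464.8   30. ]
offc [ 528.7 -502.5   30. ]
offc [ 570.  -576.9    0. ]
blue2 [ 333.  -414.8   10. ]
blue2 [ 238.2 -439.2   10. ]
keeperL [ 460.8 -247.3   68. ]
keeperR [ 501.5 -249.    68. ]
```

```bash
cat >> h.py <<'E'
def Rt(roll,pitch,yaw): return Ro.from_euler('xyz',[roll,pitch,yaw])
# tool orientation: jaws along lid/rest x at yaw (deg), tool dir rotated by a (deg) about that x
def tool(yaw,a): return Ro.from_euler('z',yaw,degrees=True)*Ro.from_euler('x',a+180,degrees=True)
def delta(p0,r0,p1,R1):
    """p0 mm, r0 rpy; returns dm, rotvec deg"""
    return (np.array(p1)-np.array(p0))/1000,(R1*Ro.from_euler('xyz',r0).inv()).as_rotvec(degrees=True)
E
python3 - <<'E'
from h import *
np.set_printoptions(precision=4,suppress=True)
R=tool(-3.1,45); print(R.as_matrix()[:,2])
print(delta([482.1,-397.4,268.7],[-3.14,0,-.042],[469,-455,150],R))
E
```

```text
[ 0.0382  0.7061 -0.7071]
(array([-0.0131, -0.0576, -0.1187]), array([44.8572, -2.1572, -0.6577]))
```

Request:
jog_arm(
  plan=[
    [[-0.003,-0.012,-0.02,9,-0.4,-0.1,1],[-0.006,-0.024,-0.04,18,-0.8,-0.2,1],[-0.009,-0.036,-0.06,27,-1.3,-0.4,1],[-0.011,-0.048,-0.09,36,-1.7,-0.5,1],[-0.013,-0.058,-0.118,45,-2.2,-0.7,1],[-0.013,-0.058,-0.118,45,-2.2,-0.7,1]],
  ],
)

```text
clock: 1.95
eef_pos: [462.1, -457.0, 139.7]
tcp_rot: [-2.341, 0.015, -0.064]
force: [-0.1, 0.3, -0.4]
finger_gap: 0.999
```

```bash
python3 log.py; python3 - <<'E'
from h import *
from rig import env
grab(env,'wrist','w2');grab(env,'scene','s2')
from scipy.optimize import least_squares
import json
D=[json.loads(l) for l in open('data.jsonl')]
def rz(a):return Ro.from_euler('z',a).as_matrix()
def ry(a):return Ro.from_euler('y',a).as_matrix()
def fk(q,p):
    d1,a1,off,L1,L2,d6=p
    R=rz(q[0]); T=R@np.array([a1,off,d1])
    R=R@ry(q[1]); T=T+R@[0,0,L1]
    R=R@ry(q[2])@rz(q[3]); T=T+R@[0,0,L2]
    R=R@ry(q[4])@rz(q[5]); T=T+R@[0,0,d6]
    return T,R
p0=[400,0,70,400,400,200]
for d in D:
    T,R=fk(d['joint_pos'],p0); print(R.round(3).tolist(), Ro.from_euler('xyz',d['tcp_rot']).as_matrix().round(3).tolist())
E
```

```text
1.95 [-1.064, 0.768, 1.206, 0.406, 1.863, -1.018] [462.1, -457.0, 139.7] [-2.341, 0.015, -0.064] [-0.1  0.3 -0.4] 0.9994890458007901
[[-0.331, 0.943, -0.0], [0.943, 0.331, 0.002], [0.002, 0.0, -1.0]] [[0.331, -0.943, -0.0], [-0.943, -0.331, 0.002], [-0.002, -0.0, -1.0]]
[[-0.999, 0.042, -0.0], [0.042, 0.999, 0.001], [0.0, 0.001, -1.0]] [[0.999, -0.042, -0.0], [-0.042, -0.999, 0.001], [-0.0, -0.001, -1.0]]
[[-0.998, 0.055, 0.035], [0.064, 0.694, 0.717], [0.015, 0.718, -0.696]] [[0.998, -0.055, 0.035], [-0.064, -0.694, 0.717], [-0.015, -0.718, -0.696]]
```

View pics/w2.png

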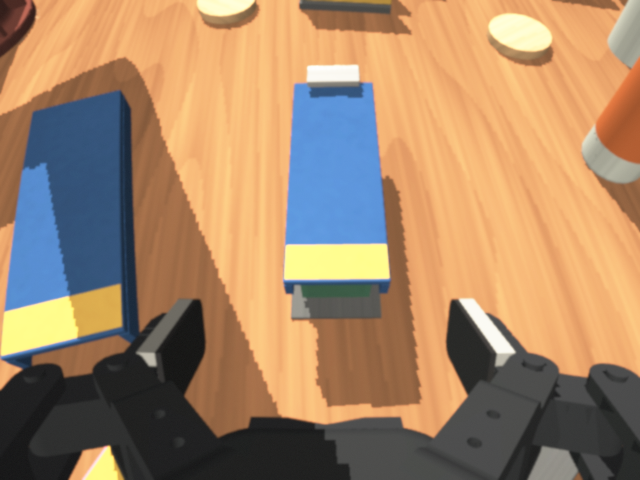

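```bash
python3 log.py; cat >> h.py <<'E'
import json
from scipy.optimize import least_squares
def _rz(a):return Ro.from_euler('z',a).as_matrix()
def _ry(a):return Ro.from_euler('y',a).as_matrix()
def fk(q,p):
    d1,a1,off,L1,L2,d6=p
    R=_rz(q[0]); T=R@np.array([a1,off,d1])
    R=R@_ry(q[1]); T=T+R@[0,0,L1]
    R=R@_ry(q[2])@_rz(q[3]); T=T+R@[0,0,L2]
    R=R@_ry(q[4])@_rz(q[5]+np.pi); T=T+R@[0,0,d6]
    return T,R
def fitp():
    D=[json.loads(l) for l in open('data.jsonl')]
    r=least_squares(lambda p:np.concatenate([fk(d['joint_pos'],p)[0]-d['eef_pos'] for d in D]+[0.001*(p-np.array([350,0,70,400,400,200]))]),[350,0,70,400,400,200])
    return r.x,r.fun
LO=np.array([-2.75,-.78,.31,-1.13,.13,-2.58]);HI=np.array([2.75,2.1,2.55,4.27,2.63,2.58])
def ik(p,T,R,q0,n=0):
    Rm=R.as_matrix()
    def e(q):
        t,r=fk(q,p); return np.concatenate([(t-T)/100,Ro.from_matrix(r@Rm.T).as_rotvec()])
    best=None
    rng=np.random.default_rng(0)
    for k in range(n+1):
        s=q0 if k==0 else rng.uniform(LO,HI)
        r=least_squares(e,np.clip(s,LO+1e-3,HI-1e-3),bounds=(LO,HI))
        if best is None or r.cost<best.cost: best=r
        if best.cost<1e-8: break
    return best.x,best.cost
E
python3 - <<'E'
from h import *
np.set_printoptions(precision=2,suppress=True)
p,f=fitp(); print(p,f)
E
```

```text
2.05 [-1.06, 0.754, 1.203, 0.409, 1.864, -1.019] [466.0, -457.9, 149.9] [-2.353, 0.005, -0.06] [0.  0.1 0.9] 1.0011887454233621
[254.93 -20.24  70.05 435.9  567.77 296.23] [ 0.35 -1.3  -0.66 -0.88  0.99  0.55  0.13 -0.33 -0.14 -0.23  0.3   0.25
 -0.1  -0.02  0.    0.04  0.17  0.1 ]
```

```bash
cat > feas.py <<'E'
from h import *
np.set_printoptions(precision=2,suppress=True)
p,f=fitp()
q0=np.array(json.loads(open('data.jsonl').readlines()[-1])['joint_pos'])
def tcp(G,R): return np.array(G)+11*R.as_matrix()[:,2]
for a in (30,45,60):
  print('a',a)
  for nm,G,R in [('tin',[473,-392,56],tool(-3.1,a)),('tip',[472,-430,130],tool(-3.1,a-45)),('stand',[519,-2,163],tool(-8.6,a-90)),('standhi',[519,-2,220],tool(-8.6,a-90))]:
    q,c=ik(p,tcp(G,R),R,q0,25); print(nm,q,'%.1e'%c)
for b in (30,45,60,75,90):
  print('b',b)
  for nm,G,R in [('st',[519,-2,130],tool(-8.6,b)),('sthi',[519,-2,250],tool(-8.6,b)),('stback',[510,-80,150],tool(-8.6,b)),('mat',[515,355,30],tool(-9.9,b-90)),('mathi',[515,355,150],tool(-9.9,b-90)),('mathi0',[500,255,200],tool(-9.9,b))]:
    q,c=ik(p,tcp(G,R),R,q0,25); print(nm,q,'%.1e'%c)
E
python3 feas.py
```

```text
a 30
tin [-0.95  0.61  1.54  0.32  1.43 -1.02] 1.1e-28
tip [-0.76  0.26  1.81 -0.25  0.92 -0.57] 1.1e-21
stand [ 0.3   0.41  1.82 -0.9   1.56  0.78] 2.0e-27
standhi [ 0.3   0.33  1.8  -0.9   1.62  0.7 ] 3.1e-30
a 45
tin [-1.    0.75  1.41  0.43  1.65 -1.06] 9.2e-22
tip [-0.85  0.34  1.69 -0.    1.11 -0.79] 3.5e-30
stand [ 0.22  0.29  1.86 -0.73  1.4   0.66] 9.9e-22
standhi [ 0.22  0.22  1.83 -0.72  1.48  0.59] 1.4e-24
a 60
tin [-1.04  0.9   1.29  0.53  1.87 -1.08] 6.7e-27
tip [-0.92  0.45  1.56  0.17  1.34 -0.93] 1.4e-27
stand [ 0.13  0.18  1.9  -0.53  1.27  0.49] 3.4e-30
standhi [ 0.13  0.12  1.85 -0.51  1.36  0.44] 2.9e-30
b 30
st [-0.42  0.13  2.02  0.54  1.2  -0.52] 1.5e-30
sthi [-0.42 -0.    1.92  0.51  1.4  -0.4 ] 3.6e-25
stback [-0.56  0.15  1.96  0.5   1.3  -0.61] 7.7e-23
mat [ 0.73  1.    1.17 -0.59  1.86  1.01] 9.0e-20
mathi [ 0.73  0.85  1.18 -0.62  1.97  0.93] 2.8e-24
mathi0 [ 0.09 -0.02  2.03  0.59  1.06 -0.01] 4.1e-20
b 45
st [-0.52  0.22  2.01  0.74  1.34 -0.71] 1.2e-21
sthi [-0.52  0.07  1.94  0.72  1.51 -0.56] 5.3e-30
stback [-0.65  0.25  1.94  0.67  1.44 -0.76] 2.9e
[... 397 characters left out ...]
  1.56  0.9 ] 3.8e-19
mathi0 [-0.13  0.05  2.18  1.16  1.23 -0.58] 2.8e-30
b 75
st [-0.65  0.49  1.96  1.02  1.67 -0.97] 2.6e-25
sthi [-0.65  0.28  1.96  1.05  1.78 -0.79] 3.5e-31
stback [-0.76  0.51  1.88  0.94  1.77 -0.96] 6.5e-30
mat [ 0.58  0.55  1.62 -0.21  1.16  0.85] 9.7e-25
mathi [ 0.58  0.42  1.57 -0.2   1.34  0.81] 8.3e-25
mathi0 [-0.19  0.17  2.2   1.37  1.4  -0.79] 8.3e-31
b 90
st [-0.66  0.64  1.92  1.13  1.84 -1.05] 4.8e-27
sthi [-0.66  0.41  1.96  1.19  1.92 -0.86] 1.4e-28
stback [-0.78  0.65  1.84  1.05  1.93 -1.02] 1.6e-30
mat [ 0.49  0.43  1.77 -0.    0.94  0.66] 1.8e-18
mathi [ 0.49  0.29  1.71 -0.    1.14  0.66] 7.0e-25
mathi0 [-0.21  0.33  2.2   1.54  1.59 -0.97] 1.6e-19
```

```bash
python3 - <<'E'
from h import *
from rig import env
f=grab(env,'wrist','w3')
hsv=cv2.cvtColor(f['img'],cv2.COLOR_RGB2HSV)
m=cv2.inRange(hsv,(22,90,120),(35,255,255)); m[:,:262]=0; m[:,420:]=0; m[:200]=0;m[320:]=0
c=max(cv2.findContours(m,0,1)[0],key=cv2.contourArea)
for p in cv2.approxPolyDP(c,4,True)[:,0]: print(p,onz(f,*p,65).round(1))
print(f['eef'],f['rot'])
print(delta(f['eef'],f['rot'],[473.2,-383.9,48.2],tool(-3.1,45)))
E
```

```text
[281 251] [ 442.8 -384.9   65. ]
[279 281] [ 441.5 -405.1   65. ]
[378 281] [ 500.7 -408.7   65. ]
[376 250] [ 502.  -387.8   65. ]
[ 465.97088676 -457.90325253  149.9462956 ] [-2.35298981  0.00458319 -0.06004897]
(array([ 0.00722911,  0.07400325, -0.1017463 ]), array([-0.19829581, -0.25169531,  0.34097244]))
```

Request:
jog_arm(
  plan=[
    [[0.002,0.02,-0.025,0,0,0.2,1],[0.004,0.042,-0.055,0,0,0.3,1],[0.0055,0.06,-0.08,0,0,0.3,1],[0.0065,0.069,-0.095,0,0,0.3,1],[0.0065,0.074,-0.1015,0,0,0.3,1],[0.0065,0.074,-0.1015,0,0,0.3,1]],
  ],
  force=90,
)

```text
clock: 2.85
eef_pos: [474.2, -384.2, 51.3]
tcp_rot: [-2.357, 0.001, -0.052]
force: [-0.7, 0.1, 0.3]
finger_gap: 0.997
```

```bash
python3 log.py; python3 -c "
from h import *
from rig import env
grab(env,'wrist','w4')"
```

```text
2.85 [-1.001, 0.774, 1.379, 0.425, 1.661, -1.059] [474.2, -384.2, 51.3] [-2.357, 0.001, -0.052] [-0.7  0.1  0.3] 0.9966221328970214
```

View pics/w4.png

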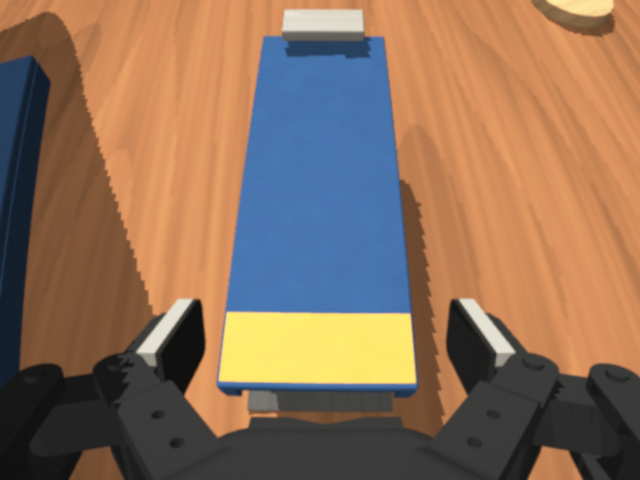

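Request:
jog_arm(
  plan=[
    [[-0.0005,0,0,0,0,0,1],[-0.0005,0,0,0,0,0,0.6],[-0.0005,0,0,0,0,0,0.3],[-0.0005,0,0,0,0,0,0.3],[-0.0005,0,0,0,0,0,0.3],[-0.0005,0,0,0,0,0,0.3]],
  ],
  force=90,
)

```text
clock: 3.65
eef_pos: [473.3, -384.5, 50.5]
tcp_rot: [-2.356, 0.002, -0.053]
force: [0.0, -3.1, 4.3]
finger_gap: 0.708
```

```bash
python3 log.py; python3 -c "
from h import *
from rig import env
grab(env,'wrist','w5')"
```

```text
3.65 [-1.002, 0.775, 1.38, 0.425, 1.661, -1.06] [473.3, -384.5, 50.5] [-2.356, 0.002, -0.053] [ 0.  -3.1  4.3] 0.7084128265290077
```

View pics/w5.png

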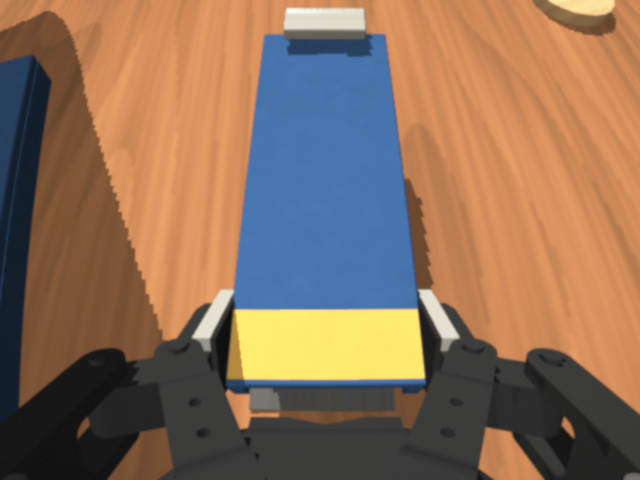

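Request:
jog_arm(
  plan=[
    [[0,0,0.006,-2.5,0.1,0,0.3],[0,0,0.0123,-5,0.3,0,0.3],[0,0,0.0186,-7.5,0.4,0,0.3],[0,0.0004,0.0248,-10,0.5,0,0.3],[0,0.0004,0.0248,-10,0.5,0,0.3]],
  ],
)

```text
clock: 4.32
eef_pos: [473.5, -382.8, 75.3]
tcp_rot: [-2.533, 0.001, -0.052]
force: [0.2, 0.5, -3.1]
finger_gap: 0.706
```

```bash
python3 log.py; python3 -c "
from h import *
from rig import env
f=grab(env,'wrist','w6')
f=grab(env,'scene','s6')
c=f['img'][150:270,150:310,::-1]
a=cv2.resize(c,None,fx=2.5,fy=2.5); b=cv2.resize(load('w6')['img'][:,:,::-1],(400,300))
cv2.imwrite('pics/c6.png',np.hstack([a,b]))"
```

```text
4.325 [-0.968, 0.642, 1.47, 0.355, 1.538, -1.02] [473.5, -382.8, 75.3] [-2.533, 0.001, -0.052] [ 0.2  0.5 -3.1] 0.7062553733631808
```

View pics/c6.png

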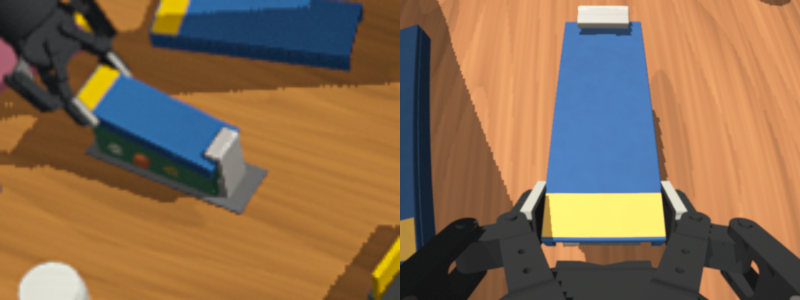

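The yellow end is up about 25 mm with the heel still under the keeper, and the force is about 3 N. Next I draw it out along its own slope.

Request:
jog_arm(
  plan=[
    [[-0.0004,-0.007,0.0015,0,0,0,0.3],[-0.0009,-0.016,0.0033,0,0,0,0.3],[-0.0014,-0.026,0.0052,0,0,0,0.3],[-0.0018,-0.034,0.0066,0,0,0,0.3],[-0.0018,-0.034,0.0066,0,0,0,0.3]],
  ],
)

```text
clock: 5.05
eef_pos: [471.3, -418.6, 81.3]
tcp_rot: [-2.531, 0.002, -0.054]
force: [0.5, -0.5, -2.4]
finger_gap: 0.71
```

```bash
python3 log.py; python3 -c "
from h import *
from rig import env
f=grab(env,'wrist','w7')
f=grab(env,'scene','s7')
c=f['img'][150:270,150:310,::-1]
a=cv2.resize(c,None,fx=2.5,fy=2.5); b=cv2.resize(load('w7')['img'][:,:,::-1],(400,300))
cv2.imwrite('pics/c7.png',np.hstack([a,b]))"
```

```text
5.05 [-0.998, 0.682, 1.393, 0.342, 1.583, -1.031] [471.3, -418.6, 81.3] [-2.531, 0.002, -0.054] [ 0.5 -0.5 -2.4] 0.7101138382750302
```

View pics/c7.png

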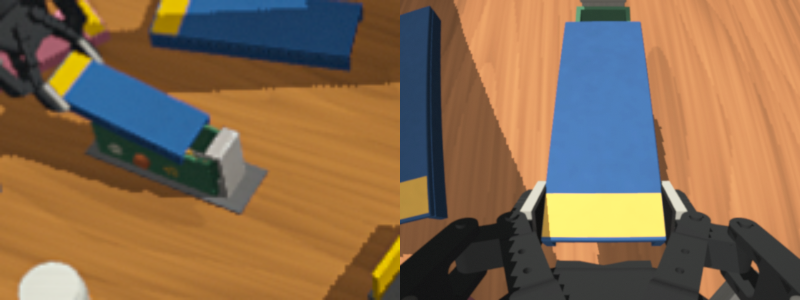

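```bash
python3 - <<'E'
from h import *
f=load('scene0');g=load('side0')
a=cv2.resize(f['img'][222:286,285:349,::-1],(400,400),interpolation=cv2.INTER_CUBIC)
b=cv2.resize(g['img'][210:274,272:336,::-1],(400,400),interpolation=cv2.INTER_CUBIC)
cv2.imwrite('pics/rest.png',np.hstack([a,b]))
E
```

```text
(no output)
```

View pics/rest.png

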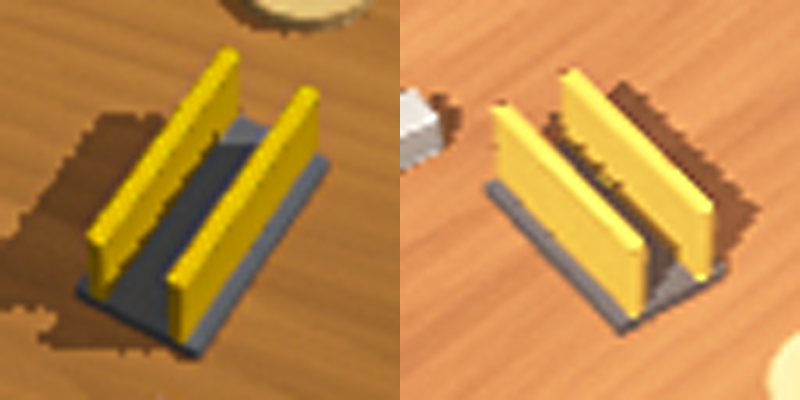

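Request:
jog_arm(
  plan=[
    [[0,-0.003,0.02,0,0,0,0.3],[0,-0.005,0.05,0,0,0,0.3],[0,-0.005,0.085,0,0,0,0.3],[0,-0.005,0.115,0,0,0,0.3],[0,-0.005,0.135,0,0,0,0.3],[0,-0.005,0.14,0,0,0,0.3]],
  ],
)

```text
clock: 5.9
eef_pos: [471.9, -422.9, 223.7]
tcp_rot: [-2.533, -0.0, -0.053]
force: [0.0, -0.0, -1.2]
finger_gap: 0.706
```

```bash
python3 log.py; python3 - <<'E'
from h import *
np.set_printoptions(precision=1,suppress=True)
f=load('scene0');g=load('side0')
S=lambda u,v:onz(f,285+u/6.25-.4,222+v/6.25-.4,54)
P=[S(*x) for x in [(222,48),(240,54),(88,233),(104,240),(303,88),(318,94),(170,275),(186,283)]]
for p in P: print(p)
print('c',np.mean(P,0)); d=(P[2]+P[3]+P[6]+P[7]-P[0]-P[1]-P[4]-P[5])/4; print(d,np.degrees(np.arctan2(d[1],d[0])))
e=(P[4]+P[5]+P[6]+P[7]-P[0]-P[1]-P[2]-P[3])/4; print(e)
Q=[onz(g,272+u/6.25-.4,210+v/6.25-.4,54) for u,v in [(100,107),(240,243),(170,73),(310,208)]]
for p in Q: print(p)
print(np.mean(Q,0))
E
```

```text
5.9 [-1.001, 0.535, 1.327, 0.348, 1.782, -0.962] [471.9, -422.9, 223.7] [-2.533, -0.0, -0.053] [ 0.  -0.  -1.2] 0.7062603669028091
[459.1 -17.2  54. ]
[459.3  -9.1  54. ]
[563.4 -35.6  54. ]
[564.2 -28.4  54. ]
[466.1  21.2  54. ]
[466.7  28.1  54. ]
[570.    2.1  54. ]
[571.2   9.4  54. ]
c [515.   -3.7  54. ]
[104.4 -18.9   0. ] -10.246390327887678
[ 7.  37.8  0. ]
[569.3   5.4  54. ]
[463.8  21.3  54. ]
[562.1 -33.1  54. ]
[456.1 -15.8  54. ]
[512.8  -5.6  54. ]
```

```bash
python3 - <<'E'
from h import *
np.set_printoptions(precision=4,suppress=True)
s=([471.9,-422.9,223.7],[-2.533,0,-.053])
d=delta(*s,[513.6,-9.4,280],tool(-9.8,-45)); print(d)
p,f=fitp(); q=np.array([-1.001,0.535,1.327,0.348,1.782,-0.962])
R0=Ro.from_euler('xyz',s[1])
for k in range(1,15):
    T=np.array(s[0])+1000*d[0]*k/14; T[2]=223.7+min(56,k*10); R=Ro.from_rotvec(d[1]*k/14,degrees=True)*R0
    q,c=ik(p,T,R,q); print(q,'%.0e'%c)
E
```

```text
(array([0.0417, 0.4135, 0.0563]), array([-79.4089,   8.9329,  -5.6305]))
[-0.9533  0.4395  1.4126  0.3092  1.6964 -0.9163] 2e-21
[-0.8992  0.3376  1.5021  0.2648  1.6169 -0.859 ] 2e-20
[-0.8371  0.2434  1.5799  0.2133  1.5461 -0.7882] 9e-21
[-0.7661  0.1582  1.6462  0.1528  1.4853 -0.7037] 5e-21
[-0.6859  0.0837  1.7008  0.0818  1.4358 -0.6051] 2e-21
[-0.5964  0.0239  1.749  -0.      1.3926 -0.4934] 2e-22
[-0.4986 -0.0186  1.7935 -0.0921  1.354  -0.3682] 7e-22
[-0.394  -0.0448  1.8263 -0.1921  1.3333 -0.232 ] 7e-23
[-0.2854 -0.0535  1.8471 -0.2958  1.3321 -0.0899] 1e-21
[-0.1758 -0.0445  1.8559 -0.3978  1.3506  0.0519] 2e-21
[-0.0686 -0.0183  1.8527 -0.4931  1.3873  0.1872] 8e-22
[ 0.0334  0.0234  1.8383 -0.5783  1.4394  0.3111] 1e-22
[ 0.128   0.0783  1.8132 -0.652   1.5037  0.4209] 6e-24
[ 0.2141  0.1438  1.7783 -0.7146  1.5768  0.5153] 7e-26
```

Request:
jog_arm(
  plan=[
    [[0.001,0.012,0.01,-3,0.3,-0.2,0.3],[0.004,0.036,0.02,-8,0.9,-0.6,0.3],[0.007,0.066,0.03,-14,1.6,-1,0.3],[0.01,0.096,0.04,-20,2.2,-1.4,0.3],[0.013,0.126,0.05,-26,2.9,-1.8,0.3],[0.016,0.156,0.056,-32,3.6,-2.3,0.3],[0.019,0.186,0.056,-38,4.3,-2.7,0.3],[0.022,0.216,0.056,-44,5,-3.1,0.3]],
  ],
)

```text
clock: 6.9
eef_pos: [492.2, -204.6, 276.1]
tcp_rot: [2.979, 0.026, -0.121]
force: [-0.6, -0.0, -2.1]
finger_gap: 0.713
```

```bash
python3 log.py; python3 - <<'E'
from h import *
np.set_printoptions(precision=4,suppress=True)
from rig import env
s=env.read_state()
# commanded pose estimate
T0=np.array([471.9+22,-422.9+216,223.7+56]); R0=Ro.from_rotvec([-44,5,-3.1],degrees=True)*Ro.from_euler('xyz',[-2.533,0,-.053])
print(delta(T0,R0.as_euler('xyz'),[513.6,-9.4,250],tool(-9.8,-45)))
E
```

```text
6.9 [-0.435, -0.014, 1.802, -0.167, 1.331, -0.278] [492.2, -204.6, 276.1] [2.979, 0.026, -0.121] [-0.6 -0.  -2.1] 0.7128167231532441
(array([ 0.0197,  0.1975, -0.0297]), array([-35.4115,   3.9324,  -2.4938]))
```

Request:
jog_arm(
  plan=[
    [[0.003,0.03,0,-6,0.7,-0.4,0.3],[0.006,0.065,0,-12,1.4,-0.8,0.3],[0.01,0.1,0,-18,2,-1.3,0.3],[0.014,0.135,0,-24,2.6,-1.7,0.3],[0.017,0.165,0,-29,3.2,-2,0.3],[0.019,0.185,0,-33,3.7,-2.3,0.3],[0.0197,0.1955,0,-35.4,3.9,-2.5,0.3],[0.0197,0.1975,0,-35.4,3.9,-2.5,0.3]],
  ],
)

```text
clock: 7.9
eef_pos: [512.4, -8.2, 275.7]
tcp_rot: [2.359, 0.003, -0.172]
force: [-0.1, -0.9, -2.3]
finger_gap: 0.709
```

Request:
jog_arm(
  plan=[
    [[0,0,0,0,0,0,0.3]],
  ],
)

```text
clock: 8.02
eef_pos: [512.9, -9.4, 277.2]
tcp_rot: [2.36, 0.0, -0.174]
force: [0.4, 0.2, -2.2]
finger_gap: 0.711
```

```bash
python3 log.py; python3 - <<'E'
from h import *
from rig import env
f=grab(env,'scene','s8');g=grab(env,'side','d8');grab(env,'wrist','w8')
a=cv2.resize(f['img'][140:300,240:400,::-1],(400,400));b=cv2.resize(g['img'][120:280,230:390,::-1],(400,400))
cv2.imwrite('pics/c8.png',np.hstack([a,b]))
E
```

```text
8.025 [0.223, 0.174, 1.757, -0.707, 1.575, 0.53] [512.9, -9.4, 277.2] [2.36, 0.0, -0.174] [ 0.4  0.2 -2.2] 0.7113328000034956
```

View pics/c8.png

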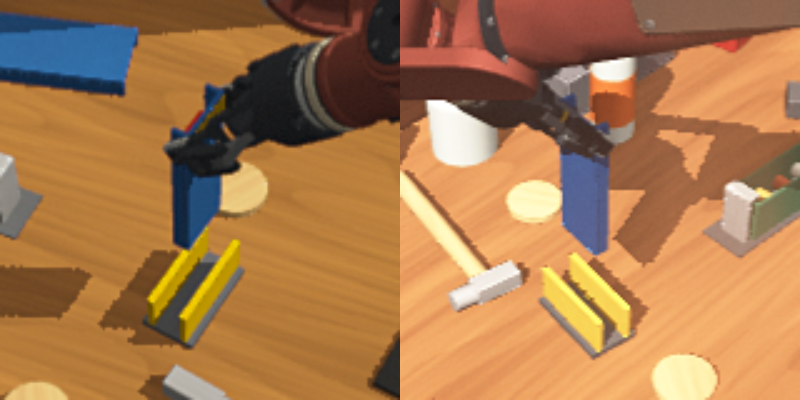

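View pics/w8.png

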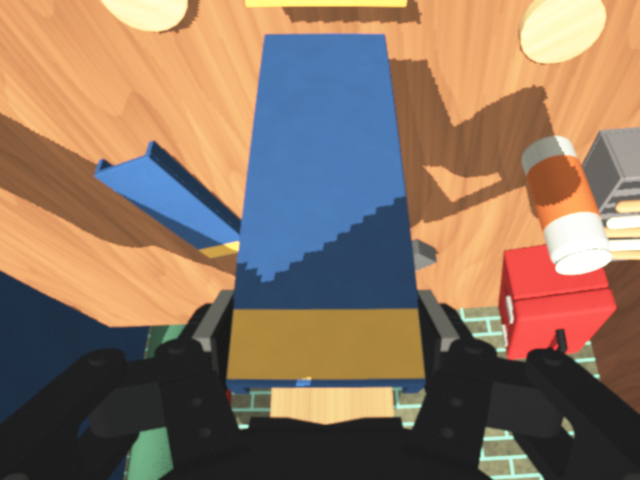

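```bash
python3 - <<'E'
from h import *
f=load('scene0')
T=np.array([512.9,-9.4,277.2]); yaw=np.radians(-9.9); X=np.array([np.cos(yaw),np.sin(yaw),0]);Y=np.array([-np.sin(yaw),np.cos(yaw),0])
H=T+5.5*Y-np.array([0,0,147.5]); print(H)
out=[]
for nm,(u0,v0) in [('s8',(240,140)),('d8',(230,120))]:
    g=load(nm); im=cv2.resize(g['img'][v0:v0+160,u0:u0+160,::-1],(400,400))
    def dr(P,c):
        q=(np.array([proj(g,p) for p in P])-[u0,v0]+.5)*2.5
        cv2.polylines(im,[q.round().astype(np.int32)],True,c,1)
    dr([H+sx*31*X+sy*9*Y for sx,sy in [(1,1),(-1,1),(-1,-1),(1,-1)]],(255,255,255))
    C=np.array([514.5,-4,54])
    y2=np.radians(-9.8); X2=np.array([np.cos(y2),np.sin(y2),0]);Y2=np.array([-np.sin(y2),np.cos(y2),0])
    dr([C+sx*55*X2+sy*15*Y2 for sx,sy in [(1,1),(-1,1),(-1,-1),(1,-1)]],(0,0,255))
    dr([C+sx*55*X2+sy*23*Y2 for sx,sy in [(1,1),(-1,1),(-1,-1),(1,-1)]],(0,0,255))
    out.append(im)
cv2.imwrite('pics/c8b.png',np.hstack(out))
E
```

```text
[513.84561005  -3.98189871 129.7       ]
```

View pics/c8b.png

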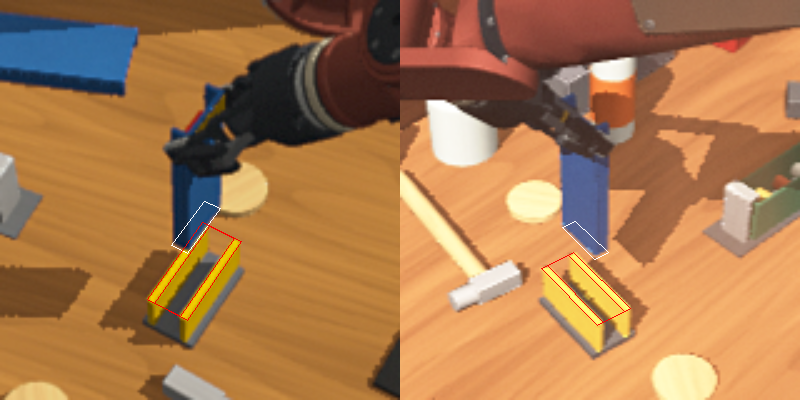

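Request:
jog_arm(
  plan=[
    [[0.0005,0,-0.02,0,0,0,0.3],[0.0005,0,-0.045,0,0,0,0.3],[0.0005,0,-0.065,0,0,0,0.3],[0.0005,0,-0.08,0,0,0,0.3],[0.0005,0,-0.093,0,0,0,0.3],[0.0005,0,-0.1,0,0,0,0.3],[0.0005,0,-0.1,0,0,0,0.3]],
  ],
)

```text
clock: 9.05
eef_pos: [513.5, -8.8, 176.9]
tcp_rot: [2.359, 0.0, -0.173]
force: [0.5, -0.1, -2.5]
finger_gap: 0.71
```

```bash
python3 log.py; python3 - <<'E'
from h import *
from rig import env
f=grab(env,'scene','s9');g=grab(env,'side','d9')
a=cv2.resize(f['img'][180:290,270:380,::-1],(400,400));b=cv2.resize(g['img'][170:280,250:360,::-1],(400,400))
cv2.imwrite('pics/c9.png',np.hstack([a,b]))
E
```

```text
9.05 [0.224, 0.3, 1.815, -0.715, 1.437, 0.65] [513.5, -8.8, 176.9] [2.359, 0.0, -0.173] [ 0.5 -0.1 -2.5] 0.7100004594756748
```

View pics/c9.png

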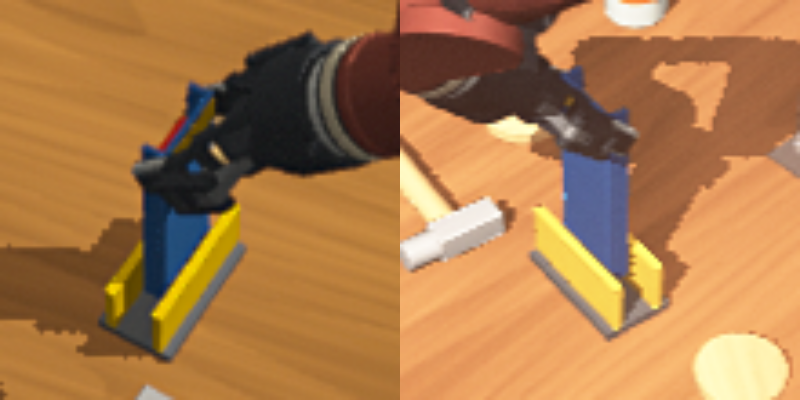

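Request:
jog_arm(
  plan=[
    [[0,0,-0.007,0,0,0,0.3],[0,0,-0.013,0,0,0,0.3],[0,0,-0.017,0,0,0,0.3],[0,0,-0.019,0,0,0,0.3],[0,0,-0.019,0,0,0,0.3]],
  ],
)

```text
clock: 9.78
eef_pos: [513.4, -8.8, 158.0]
tcp_rot: [2.359, 0.0, -0.173]
force: [-1.0, -0.4, -2.8]
finger_gap: 0.708
```

Request:
jog_arm(
  plan=[
    [[0,0,-0.0015,0,0,0,0.3],[0,0,-0.003,0,0,0,0.3],[0,0,-0.003,0,0,0,0.3]],
  ],
)

```text
clock: 10.15
eef_pos: [513.5, -8.8, 155.1]
tcp_rot: [2.359, -0.0, -0.173]
force: [-0.2, 0.2, -2.9]
finger_gap: 0.709
```

Request:
jog_arm(
  plan=[
    [[0,0,-0.001,0,0,0,0.3],[0,0,-0.002,0,0,0,0.3],[0,0,-0.002,0,0,0,0.3]],
  ],
)

```text
clock: 10.52
eef_pos: [513.5, -8.8, 153.1]
tcp_rot: [2.359, -0.0, -0.173]
force: [0.1, -1.2, -3.4]
finger_gap: 0.71
```

Request:
jog_arm(
  plan=[
    [[0,0,-0.001,0,0,0,0.3],[0,0,-0.0015,0,0,0,0.3],[0,0,-0.0015,0,0,0,0.3]],
  ],
)

```text
clock: 10.9
eef_pos: [513.6, -8.8, 151.7]
tcp_rot: [2.359, -0.0, -0.173]
force: [0.7, 0.3, -2.3]
finger_gap: 0.709
```

```bash
python3 - <<'E'
from h import *
from rig import env
f=grab(env,'scene','s10');g=grab(env,'side','d10')
a=cv2.resize(f['img'][180:290,270:380,::-1],(400,400));b=cv2.resize(g['img'][170:280,250:360,::-1],(400,400))
cv2.imwrite('pics/c10.png',np.hstack([a,b]))
E
```

```text
(no output)
```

View pics/c10.png

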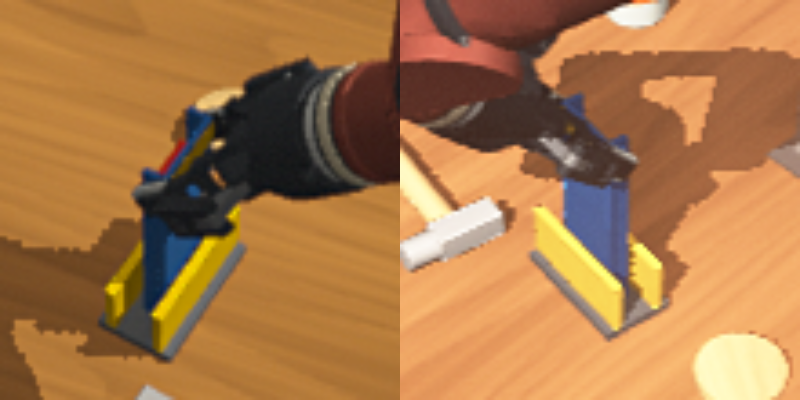

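```bash
python3 - <<'E'
from h import *
T=np.array([513.6,-8.8,151.7]); yaw=-.173; X=np.array([np.cos(yaw),np.sin(yaw),0]);Y=np.array([-np.sin(yaw),np.cos(yaw),0])
H=T+5.5*Y
for n,(u0,v0) in [('s10',(270,180)),('d10',(250,170))]:
    g=load(n)
    for z in (4,8,12,16):
        print(n,z,[((proj(g,[*(H+sx*31*X+sy*9*Y)[:2],z])-[u0,v0]+.5)*400/110).round(0).tolist() for sx,sy in [(1,-1),(1,1),(-1,1)]])
E
```

```text
s10 4 [[142.0, 311.0], [163.0, 322.0], [206.0, 259.0]]
s10 8 [[141.0, 308.0], [163.0, 319.0], [207.0, 256.0]]
s10 12 [[141.0, 305.0], [163.0, 316.0], [207.0, 253.0]]
s10 16 [[141.0, 302.0], [163.0, 313.0], [207.0, 250.0]]
d10 4 [[183.0, 253.0], [165.0, 262.0], [209.0, 309.0]]
d10 8 [[183.0, 249.0], [164.0, 259.0], [209.0, 305.0]]
d10 12 [[183.0, 246.0], [164.0, 255.0], [209.0, 302.0]]
d10 16 [[183.0, 243.0], [164.0, 252.0], [209.0, 298.0]]
```

Request:
jog_arm(
  plan=[
    [[0,0,-0.001,0,0,0,0.3],[0,0,-0.002,0,0,0,0.3],[0,0,-0.002,0,0,0,0.3]],
  ],
)

```text
clock: 11.38
eef_pos: [513.6, -8.9, 151.6]
tcp_rot: [2.357, -0.001, -0.174]
force: [-3.2, 0.8, 5.4]
finger_gap: 0.715
```

Request:
jog_arm(
  plan=[
    [[0,0,0.001,0,0,0,0.3],[0,0,0.001,0,0,0,0.75],[0,0,0.001,0,0,0,0.85],[0,0,0.001,0,0,0,1],[0,0,0.001,0,0,0,1],[0,0,0.001,0,0,0,1]],
  ],
)

```text
clock: 12.12
eef_pos: [513.6, -8.8, 150.6]
tcp_rot: [2.359, -0.0, -0.173]
force: [-0.2, -0.3, -0.2]
finger_gap: 1.003
```

```bash
python3 log.py; python3 - <<'E'
from h import *
from rig import env
f=grab(env,'scene','s11');g=grab(env,'side','d11');grab(env,'wrist','w11')
a=cv2.resize(f['img'][180:290,270:380,::-1],(400,400));b=cv2.resize(load('w11')['img'][:,:,::-1],(400,300));b=np.vstack([b,b[:100]*0])
cv2.imwrite('pics/c11.png',np.hstack([a,b]))
E
```

```text
12.125 [0.224, 0.339, 1.824, -0.72, 1.4, 0.682] [513.6, -8.8, 150.6] [2.359, -0.0, -0.173] [-0.2 -0.3 -0.2] 1.0031599253120391
```

View pics/c11.png

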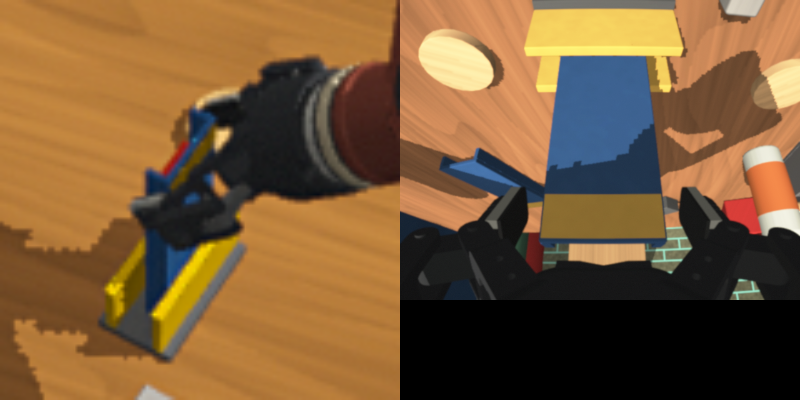

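```bash
python3 - <<'E'
from h import *
np.set_printoptions(precision=1,suppress=True)
for n,pts,x in [('w5',[(222,291),(235,291),(418,290),(431,290)],30),('w4',[(176,299),(203,300),(449,299),(477,300)],42.5)]:
    f=load(n); T=np.array(f['T_tool_cam'])
    g=dict(f); g['R']=T[:3,:3].T; g['t']=-T[:3,:3].T@T[:3,3]
    for u,v in pts:
        c,d=ray(g,u,v); s=np.sign(u-320)
        for xx in (x,x+8):
            k=(s*xx-c[0])/d[0]; print(n,(u,v),xx,c+k*d)
f=load('w5')
im=f['img'][260:400,180:300,::-1]; cv2.imwrite('pics/pad.png',cv2.resize(im,(600,700)[:2]) [:600])
E
```

```text
w5 (222, 291) 30 [-30.  -21.  -22.2]
w5 (222, 291) 38 [-38.   -8.1   7.2]
w5 (235, 291) 30 [-30.  -13.9  -5.8]
w5 (235, 291) 38 [-38.    0.9  27.9]
w5 (418, 290) 30 [ 30.  -17.6 -13.5]
w5 (418, 290) 38 [38.  -3.4 19.3]
w5 (431, 290) 30 [ 30.  -24.2 -28.5]
w5 (431, 290) 38 [ 38.  -11.7   0.2]
w4 (176, 299) 42.5 [-42.5 -20.2 -26.5]
w4 (176, 299) 50.5 [-50.5 -10.9  -6.4]
w4 (203, 300) 42.5 [-42.5  -8.7  -2.1]
w4 (203, 300) 50.5 [-50.5   2.8  22.5]
w4 (449, 299) 42.5 [ 42.5 -11.4  -6.8]
w4 (449, 299) 50.5 [50.5 -0.2 17.5]
w4 (477, 300) 42.5 [ 42.5 -22.1 -31. ]
w4 (477, 300) 50.5 [ 50.5 -12.9 -11.3]
```

View pics/pad.png

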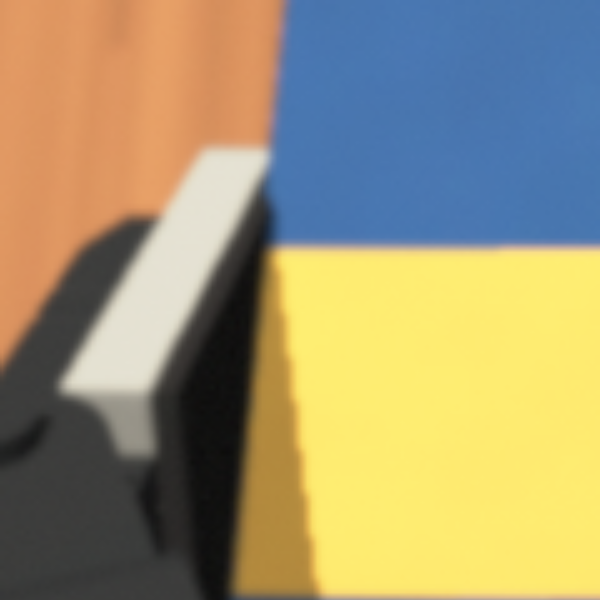

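```bash
python3 - <<'E'
from h import *
np.set_printoptions(precision=2,suppress=True)
p,f=fitp();print(p,abs(f[:-6]).max()); q=np.array([0.224, 0.339, 1.824, -0.72, 1.4, 0.682])
T0=np.array([513.6,-8.8,150.6])
for P,a in [((14,85,140),-45),((10,50,200),-27),((0,-10,200),-7),((-6,-55,200),13),((-12,-110,160),33),((-18,-150,80),53),((-26,-150,20),70),((.9,5.4,-40),70)]:
    q,c=ik(p,T0+P,tool(-9.9,a),q); print(P,q,'%.0e'%c)
E
```

```text
[255.38 -17.4   69.94 437.17 558.49 298.1 ] 11.279907256105275
(14, 85, 140) [ 0.36  0.27  1.63 -0.66  1.69  0.6 ] 2e-22
(10, 50, 200) [ 0.19  0.08  1.63 -0.44  1.61  0.38] 1e-19
(0, -10, 200) [-0.1  -0.05  1.71 -0.12  1.5   0.08] 2e-21
(-6, -55, 200) [-0.39 -0.07  1.73  0.22  1.53 -0.23] 2e-20
(-12, -110, 160) [-0.66  0.05  1.76  0.5   1.62 -0.54] 2e-22
(-18, -150, 80) [-0.83  0.28  1.78  0.69  1.72 -0.79] 5e-21
(-26, -150, 20) [-0.89  0.5   1.79  0.82  1.82 -0.95] 3e-26
(0.9, 5.4, -40) [-0.67  0.48  1.97  0.97  1.59 -0.98] 2e-30
```

Request:
jog_arm(
  plan=[
    [[0.004,0.022,0.022,0,0,0,1],[0.009,0.055,0.055,0,0,0,1],[0.014,0.085,0.09,0,0,0,1],[0.014,0.085,0.14,0,0,0,1],[0.012,0.07,0.18,8,-1.4,0,1],[0.01,0.05,0.2,18,-3.1,0,1],[0.006,0.02,0.2,27.6,-4.8,0,1],[0,-0.01,0.2,37.5,-6.5,0,1]],
  ],
)

```text
clock: 13.28
eef_pos: [513.9, -19.1, 352.5]
tcp_rot: [3.029, -0.004, -0.171]
force: [0.8, -0.7, -1.0]
finger_gap: 0.999
```

Request:
jog_arm(
  plan=[
    [[-0.004,-0.02,0,9.8,-1.7,0,1],[-0.008,-0.045,0,19.7,-3.4,0,1],[-0.012,-0.07,-0.01,29.5,-5.1,0,1],[-0.016,-0.1,-0.04,39.4,-6.9,0,1],[-0.02,-0.125,-0.08,49.2,-8.6,0,1],[-0.024,-0.14,-0.12,59,-10.3,0,1],[-0.026,-0.14,-0.16,68,-11.9,0,1],[-0.026,-0.14,-0.183,75.8,-13.2,0,1]],
  ],
)

```text
clock: 14.28
eef_pos: [486.6, -159.2, 165.5]
tcp_rot: [-1.911, 0.003, -0.174]
force: [0.3, -0.2, 0.2]
finger_gap: 1.0
```

Request:
jog_arm(
  plan=[
    [[0,0,0,0,0,0,1]],
  ],
)

```text
clock: 14.4
eef_pos: [485.1, -157.4, 162.5]
tcp_rot: [-1.91, 0.012, -0.173]
force: [-1.0, -0.0, 1.2]
finger_gap: 0.999
```

```bash
python3 log.py; python3 - <<'E'
from h import *
from rig import env
f=grab(env,'wrist','w12');grab(env,'scene','s12')
print(delta(f['eef'],f['rot'],[514.5,-3.4,110],tool(-9.9,70)))
E
```

```text
14.4 [-0.893, 0.555, 1.751, 0.815, 1.814, -0.949] [485.1, -157.4, 162.5] [-1.91, 0.012, -0.173] [-1.  -0.   1.2] 0.9987896675619184
(array([ 0.02935321,  0.15399426, -0.05251581]), array([-0.67023398, -0.56618873,  0.00263753]))
```

View pics/w12.png

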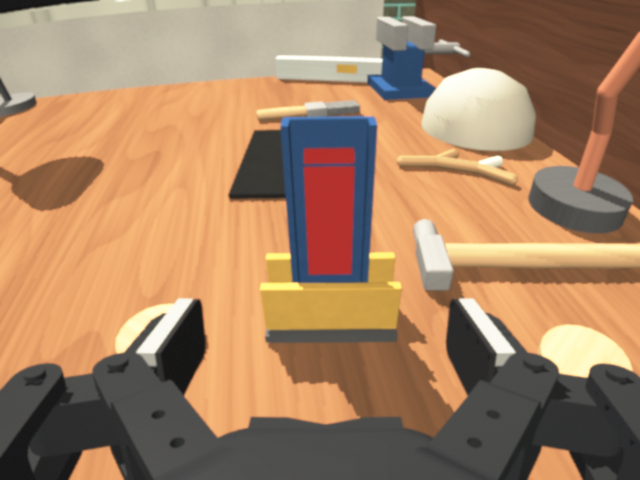

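View pics/s12.png

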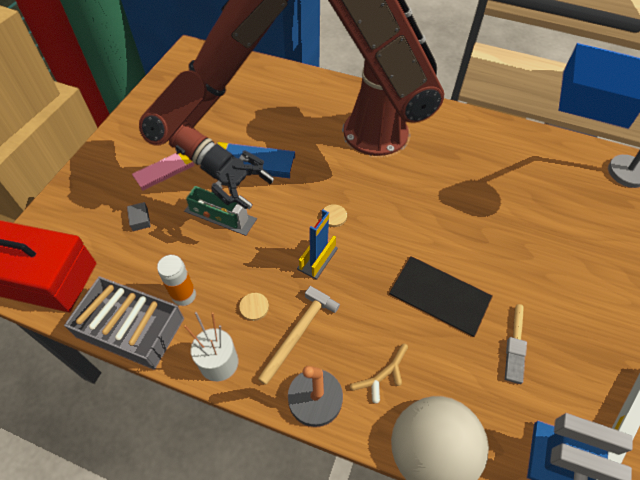

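```bash
python3 - <<'E'
from h import *
f=load('w12'); yaw=np.radians(-9.9); X=np.array([np.cos(yaw),np.sin(yaw),0]);Y=np.array([-np.sin(yaw),np.cos(yaw),0])
H=np.array([514.5,-3.4,0]); im=f['img'][:,:,::-1].copy()
def q(P): return np.array([proj(f,p)+.5 for p in P])
for z,c in [(178,(255,255,255)),(60,(0,255,0))]:
    cv2.polylines(im,[(q([H+sx*31*X+sy*9*Y+[0,0,z] for sx,sy in [(1,1),(-1,1),(-1,-1),(1,-1)]])).round().astype(np.int32)],True,c,1)
cv2.polylines(im,[(q([np.array([514.5,-4,54])+sx*55*X+sy*23*Y for sx,sy in [(1,1),(-1,1),(-1,-1),(1,-1)]])).round().astype(np.int32)],True,(255,0,255),1)
cv2.imwrite('pics/c12.png',cv2.resize(im[100:360,220:440],None,fx=2.3,fy=2.3,interpolation=cv2.INTER_NEAREST))
E
```

```text
(no output)
```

View pics/c12.png

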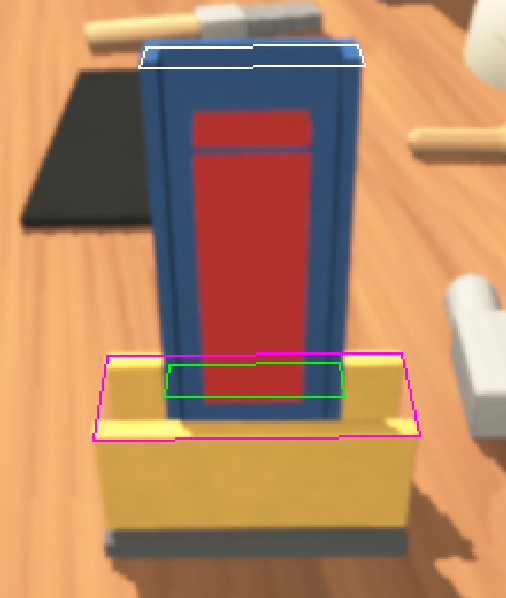

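Request:
jog_arm(
  plan=[
    [[0.005,0.025,-0.009,0,0,0,1],[0.01,0.055,-0.02,0,0,0,1],[0.0155,0.082,-0.03,0,0,0,1],[0.018,0.094,-0.034,0,0,0,1],[0.018,0.094,-0.034,0,0,0,1],[0.018,0.094,-0.034,0,0,0,1]],
  ],
)

```text
clock: 15.25
eef_pos: [506.2, -65.5, 134.7]
tcp_rot: [-1.918, -0.002, -0.172]
force: [0.3, 1.2, 0.2]
finger_gap: 0.996
```

```bash
python3 log.py; python3 - <<'E'
from h import *
from rig import env
f=grab(env,'wrist','w13')
print(delta(f['eef'],f['rot'],[514.5,-3.4,110],tool(-9.9,70)))
E
```

```text
15.25 [-0.761, 0.534, 1.858, 0.905, 1.678, -0.966] [506.2, -65.5, 134.7] [-1.918, -0.002, -0.172] [0.3 1.2 0.2] 0.996107500609294
(array([ 0.00826308,  0.06209423, -0.02471774]), array([-0.06603355,  0.11552351, -0.05492864]))
```

View pics/w13.png

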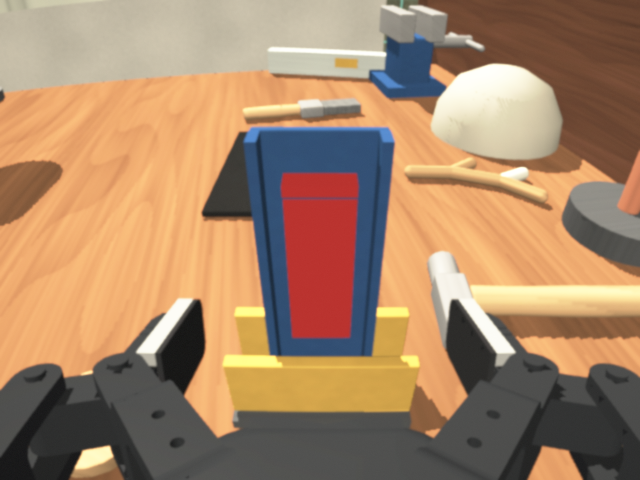

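Request:
jog_arm(
  plan=[
    [[0.002,0.015,-0.006,0,0,0,1],[0.004,0.033,-0.013,0,0,0,1],[0.006,0.048,-0.019,0,0,0,1],[0.008,0.058,-0.023,0,0,0,1],[0.0083,0.062,-0.0247,0,0,0,1],[0.0083,0.062,-0.0247,0,0,0,1],[0.0083,0.062,-0.0247,0,0,0,1]],
  ],
)

```text
clock: 16.18
eef_pos: [514.2, -3.2, 109.2]
tcp_rot: [-1.917, -0.0, -0.172]
force: [0.6, -0.0, 0.2]
finger_gap: 1.007
```

```bash
python3 log.py; python3 - <<'E'
from h import *
from rig import env
f=grab(env,'wrist','w14');grab(env,'scene','s14')
a=cv2.resize(load('s14')['img'][180:290,270:380,::-1],(400,400));b=cv2.resize(f['img'][:,:,::-1],(400,300));b=np.vstack([b,b[:100]*0])
cv2.imwrite('pics/c14.png',np.hstack([a,b]))
E
```

```text
16.175 [-0.667, 0.547, 1.917, 0.976, 1.587, -0.986] [514.2, -3.2, 109.2] [-1.917, -0.0, -0.172] [ 0.6 -0.   0.2] 1.0066396064544865
```

View pics/c14.png

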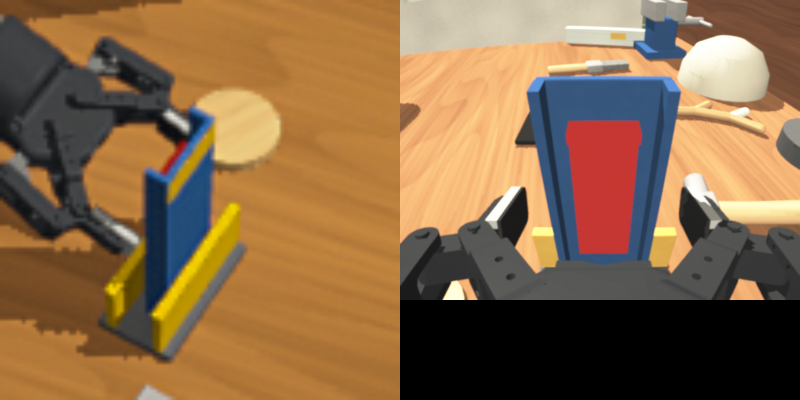

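Request:
jog_arm(
  plan=[
    [[0,0,0,0,0,0,0.8],[0,0,0,0,0,0,0.5],[0,0,0,0,0,0,0.3],[0,0,0,0,0,0,0.3],[0,0,0,0,0,0,0.3]],
  ],
  force=90,
)

```text
clock: 16.9
eef_pos: [514.2, -3.0, 109.5]
tcp_rot: [-1.916, -0.0, -0.172]
force: [0.5, -1.1, 3.1]
finger_gap: 0.697
```

```bash
python3 log.py; python3 - <<'E'
from h import *
from rig import env
f=grab(env,'wrist','w15');grab(env,'scene','s15');grab(env,'side','d15')
a=cv2.resize(load('s15')['img'][180:290,270:380,::-1],(400,400));b=cv2.resize(f['img'][:,:,::-1],(400,300));b=np.vstack([b,b[:100]*0])
cv2.imwrite('pics/c15.png',np.hstack([a,b]))
E
```

```text
16.9 [-0.667, 0.547, 1.917, 0.976, 1.587, -0.986] [514.2, -3.0, 109.5] [-1.916, -0.0, -0.172] [ 0.5 -1.1  3.1] 0.6965976686477321
```

View pics/c15.png

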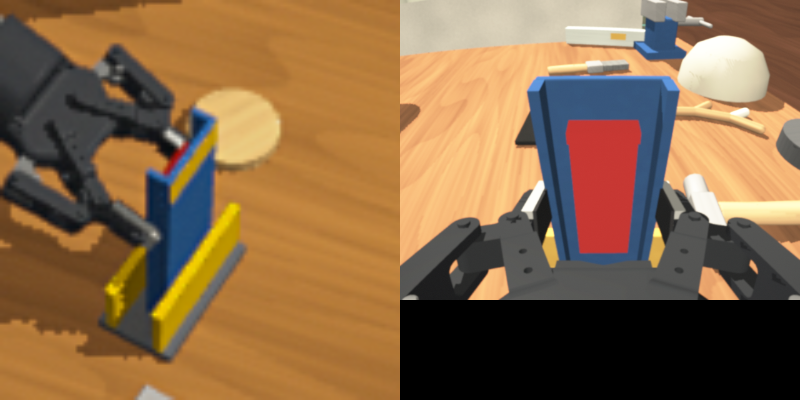

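Request:
jog_arm(
  plan=[
    [[0,0,0.02,0,0,0,0.3],[0,0,0.055,0,0,0,0.3],[0,0,0.095,0,0,0,0.3],[0,0,0.125,0,0,0,0.3],[0,0.01,0.14,-5.9,1,0,0.3],[0,0.035,0.14,-14.8,2.6,0,0.3],[0,0.07,0.14,-23.6,4.1,0,0.3],[0,0.105,0.14,-32.5,5.7,0,0.3]],
  ],
)

```text
clock: 18.05
eef_pos: [513.0, 102.1, 247.5]
tcp_rot: [-2.5, 0.002, -0.174]
force: [0.8, -0.1, -3.1]
finger_gap: 0.699
```

Request:
jog_arm(
  plan=[
    [[0,0.035,0,-8.9,1.5,0,0.3],[0,0.07,0,-17.7,3.1,0,0.3],[0,0.105,0,-26.6,4.6,0,0.3],[0,0.14,0,-35.4,6.2,0,0.3],[0,0.175,0,-43.3,7.5,0,0.3],[-0.001,0.205,0,-50,8.7,0,0.3],[-0.002,0.23,0,-55,9.6,0,0.3],[-0.002,0.238,0,-56.2,9.7,0,0.3]],
  ],
)

```text
clock: 19.05
eef_pos: [510.5, 342.2, 245.9]
tcp_rot: [2.792, 0.002, -0.169]
force: [-0.2, -0.6, -2.6]
finger_gap: 0.702
```

Request:
jog_arm(
  plan=[
    [[0,0,-0.02,0,0,0,0.3],[0,0,-0.04,0,0,0,0.3],[0,0,-0.05,0,0,0,0.3],[0,0,-0.05,0,0,0,0.3]],
  ],
)

```text
clock: 19.55
eef_pos: [511.2, 338.5, 197.3]
tcp_rot: [2.793, 0.002, -0.175]
force: [0.1, -0.3, -2.6]
finger_gap: 0.694
```

```bash
python3 log.py; python3 - <<'E'
from h import *
np.set_printoptions(precision=4,suppress=True)
from rig import env
s=env.read_state()
print(delta(s['eef_pos'],s['tcp_rot'],[512,340.6,16.6],tool(-9.9,-20)))
f=grab(env,'scene','s16');g=grab(env,'side','d16');grab(env,'wrist','w16')
a=cv2.resize(f['img'][160:360,350:550,::-1],(400,400));b=cv2.resize(g['img'][200:400,120:320,::-1],(400,400))
cv2.imwrite('pics/c16.png',np.hstack([a,b]))
g0=load('side0')
img=g0['img'].astype(int); m=(img.max(2)<60).astype(np.uint8); m[:275]=0;m[365:]=0;m[:,:155]=0;m[:,280:]=0
c=max(cv2.findContours(m,0,1)[0],key=cv2.contourArea)
a=cv2.approxPolyDP(c,6,True)[:,0]
P=[onz(g0,*p,8) for p in a]
for p,x in zip(a,P): print(p,x)
print(np.mean(P,0))
E
```

```text
19.55 [0.589, 0.396, 1.503, -0.249, 1.493, 0.814] [511.2, 338.5, 197.3] [2.793, 0.002, -0.175] [ 0.1 -0.3 -2.6] 0.6938076825041836
(array([ 0.0008,  0.0021, -0.1807]), array([-0.0493, -0.0995,  0.1033]))Traceback (most recent call last):
  File "<stdin>", line 11, in <module>
ValueError: max() iterable argument is empty
```

View pics/c16.png

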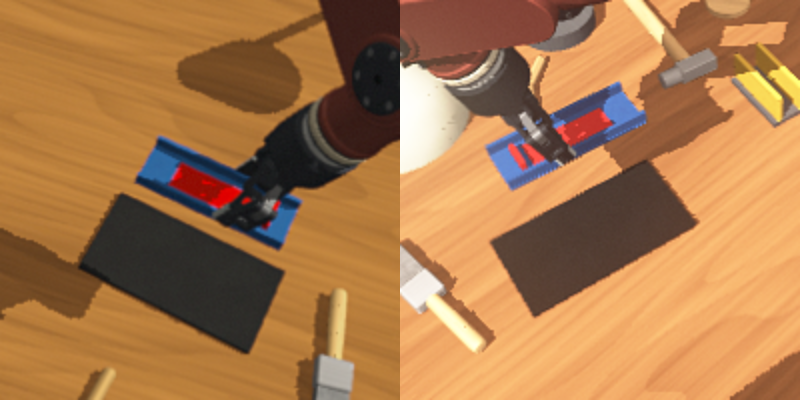

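View pics/w16.png

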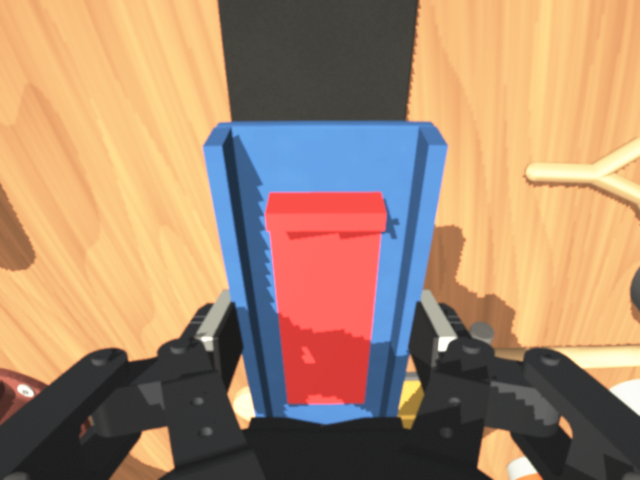

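```bash
python3 - <<'E'
from h import *
np.set_printoptions(precision=1,suppress=True)
w=load('w16')
for v in (20,60,100):
    row=w['img'][v].astype(int).max(1); 
    idx=np.where(row[180:460]<75)[0]+180
    A=onz(w,idx.min(),v,8);B=onz(w,idx.max(),v,8); print(v,idx.min(),idx.max(),A,B,np.linalg.norm(A-B))
    m=(A+B)/2-np.array([509.2,324.3,8]); yw=np.radians(-9.9); print(' mid offset along X',m@[np.cos(yw),np.sin(yw),0])
for nm,u0,v0,P in [('s16',350,160,[(122,194),(81,266),(249,353),(284,270)]),('d16',120,200,[(91,242),(137,315),(296,224),(248,161)])]:
    f=load(nm); Q=[onz(f,u0+u/2-.25,v0+v/2-.25,8) for u,v in P]; print(nm,np.array(Q),np.mean(Q,0))
E
```

```text
20 222 414 [458.8 423.4   8. ] [583.2 401.4   8. ] 126.24075315998877
 mid offset along X -3.526583513026125
60 226 410 [454.  397.9   8. ] [578.6 375.9   8. ] 126.51943010002955
 mid offset along X -3.7477757980875155
100 231 405 [449.4 370.2   8. ] [573.1 348.3   8. ] 125.62429695583296
 mid offset along X -4.000736380917891
s16 [[425.9 226.3   8. ]
 [548.1 204.9   8. ]
 [589.6 426.4   8. ]
 [462.5 447.6   8. ]] [506.5 326.3   8. ]
d16 [[582.9 424.8   8. ]
 [456.4 444.7   8. ]
 [417.5 224.5   8. ]
 [540.5 200.8   8. ]] [499.3 323.7   8. ]
```

Request:
jog_arm(
  plan=[
    [[0,0.001,-0.03,0,0,0,0.3],[-0.001,0.002,-0.065,0,0,0,0.3],[-0.002,0.0028,-0.1,0,0,0,0.3],[-0.0029,0.0028,-0.13,0,0,0,0.3],[-0.0029,0.0028,-0.148,0,0,0,0.3],[-0.0029,0.0028,-0.155,0,0,0,0.3],[-0.0029,0.0028,-0.155,0,0,0,0.3]],
  ],
)

```text
clock: 20.58
eef_pos: [509.5, 343.3, 44.6]
tcp_rot: [2.796, -0.001, -0.173]
force: [0.9, -0.2, -2.6]
finger_gap: 0.696
```

```bash
python3 log.py; python3 - <<'E'
from h import *
np.set_printoptions(precision=4,suppress=True)
from rig import env
f=grab(env,'scene','s17');g=grab(env,'side','d17');w=grab(env,'wrist','w17')
print(delta(w['eef'],w['rot'],[508.3,341.3,16.6],tool(-9.9,-20)))
a=cv2.resize(f['img'][200:360,360:520,::-1],(400,400));b=cv2.resize(g['img'][240:400,140:300,::-1],(400,400))
cv2.imwrite('pics/c17.png',np.hstack([a,b]))
E
```

```text
20.575 [0.597, 0.575, 1.564, -0.26, 1.257, 0.882] [509.5, 343.3, 44.6] [2.796, -0.001, -0.173] [ 0.9 -0.2 -2.6] 0.6960174264491729
(array([-0.0018, -0.0024, -0.0289]), array([-0.2318,  0.1882,  0.0147]))
```

View pics/c17.png

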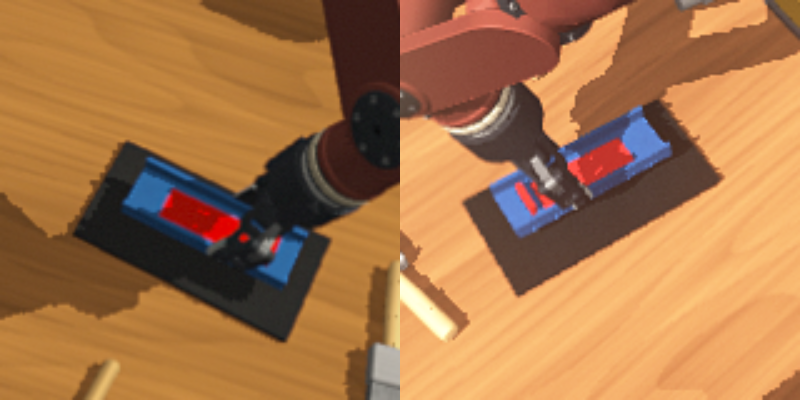

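View pics/w17.png

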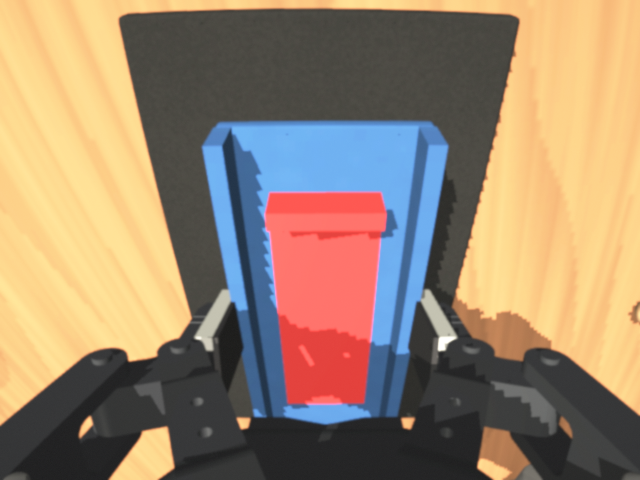

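```bash
python3 - <<'E'
from h import *
np.set_printoptions(precision=1,suppress=True)
w=load('w17'); yw=np.radians(-9.9); X=np.array([np.cos(yw),np.sin(yw),0]);Y=np.array([-np.sin(yw),np.cos(yw),0]); C=w['eef']*[1,1,0]
r=lambda u,v,z:((onz(w,u,v,z)-C)@X,(onz(w,u,v,z)-C)@Y)
print('far corners',r(120,15,8),r(518,16,8))
for v in (60,100,200):
    row=w['img'][v].astype(int); dk=row.max(1)<80
    d=np.where(dk[100:560])[0]+100; print(v,d.min(),d.max(),r(d.min(),v,8),r(d.max(),v,8))
print('lid end',r(206,146,54),r(446,146,54),r(232,124,41),r(422,124,41))
E
```

```text
far corners (np.float64(-64.83656875000494), np.float64(96.11919446611246)) (np.float64(62.091466444319344), np.float64(95.63929558187992))
60 129 509 (np.float64(-65.05170464730334), np.float64(81.87373742704527)) (np.float64(62.07698671994197), np.float64(81.7065661909756))
100 138 501 (np.float64(-65.07214390402177), np.float64(68.11368439418781)) (np.float64(62.285316123396825), np.float64(67.96071123342786))
200 162 477 (np.float64(-65.19958685980362), np.float64(27.228977424643197)) (np.float64(61.877550898044895), np.float64(27.054359150573035))
lid end (np.float64(-29.285665647749337), np.float64(70.10414036387499)) (np.float64(30.651332815338822), np.float64(70.07540911943451)) (np.float64(-25.056965089798403), np.float64(70.89520135046637)) (np.float64(27.070128488481693), np.float64(70.88833613742435))
```

Request:
jog_arm(
  plan=[
    [[-0.001,-0.001,-0.007,0,0,0,0.3],[-0.0028,-0.003,-0.014,0,0,0,0.3],[-0.0028,-0.003,-0.02,0,0,0,0.3],[-0.0028,-0.003,-0.024,0,0,0,0.3],[-0.0028,-0.003,-0.024,0,0,0,0.3]],
  ],
)

```text
clock: 21.35
eef_pos: [506.2, 340.1, 19.8]
tcp_rot: [2.795, -0.001, -0.173]
force: [-0.3, 0.5, -1.8]
finger_gap: 0.695
```

Request:
jog_arm(
  plan=[
    [[0,0,-0.001,0,0,0,0.3],[0,0,-0.002,0,0,0,0.3],[0,0,-0.002,0,0,0,0.3]],
  ],
)

```text
clock: 21.72
eef_pos: [506.4, 340.2, 19.5]
tcp_rot: [2.795, -0.001, -0.173]
force: [-2.6, 0.1, 4.3]
finger_gap: 0.693
```

```bash
python3 log.py; python3 - <<'E'
from h import *
from rig import env
f=grab(env,'scene','s18');g=grab(env,'side','d18');w=grab(env,'wrist','w18')
a=cv2.resize(f['img'][220:340,370:490,::-1],(400,400));b=cv2.resize(g['img'][260:380,150:270,::-1],(400,400))
cv2.imwrite('pics/c18.png',np.hstack([a,b]))
E
```

```text
21.725 [0.596, 0.604, 1.577, -0.264, 1.217, 0.893] [506.4, 340.2, 19.5] [2.795, -0.001, -0.173] [-2.6  0.1  4.3] 0.6930269369779395
```

View pics/c18.png

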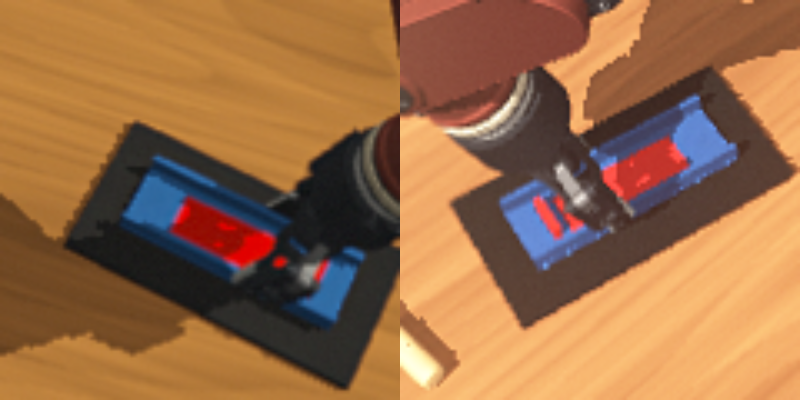

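View pics/w18.png

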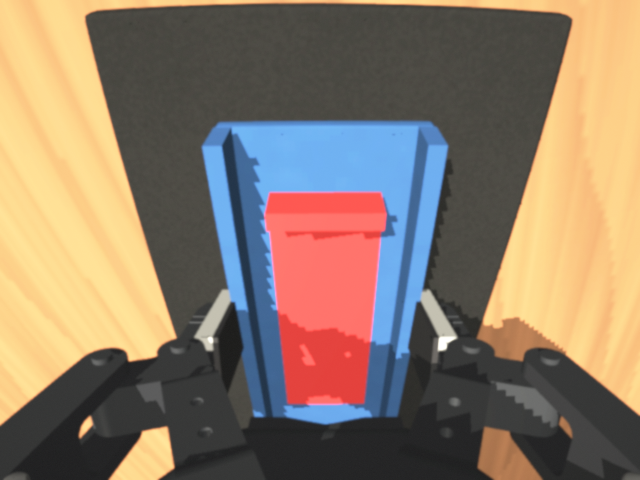

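Request:
jog_arm(
  plan=[
    [[0,0,-0.0008,0,0,0,0.3],[0,0,-0.0015,0,0,0,0.3],[0,0,-0.0015,0,0,0,0.3]],
  ],
)

```text
clock: 22.25
eef_pos: [506.4, 340.2, 19.5]
tcp_rot: [2.794, -0.001, -0.173]
force: [-4.3, -0.8, 10.4]
finger_gap: 0.697
```

Request:
jog_arm(
  plan=[
    [[0,0,0.002,0,0,0,0.3],[0,0,0.002,0,0,0,0.72],[0,0,0.002,0,0,0,0.8],[0,0,0.002,0,0,0,1],[0,0,0.002,0,0,0,1],[0,0,0.002,0,0,0,1]],
  ],
)

```text
clock: 23.0
eef_pos: [506.1, 339.9, 18.4]
tcp_rot: [2.795, -0.0, -0.173]
force: [0.4, -0.2, 0.6]
finger_gap: 1.0
```

```bash
python3 log.py; python3 - <<'E'
from h import *
from rig import env
w=grab(env,'wrist','w19')
E
```

```text
23.0 [0.595, 0.605, 1.578, -0.264, 1.215, 0.893] [506.1, 339.9, 18.4] [2.795, -0.0, -0.173] [ 0.4 -0.2  0.6] 1.0003457458393423
```

View pics/w19.png

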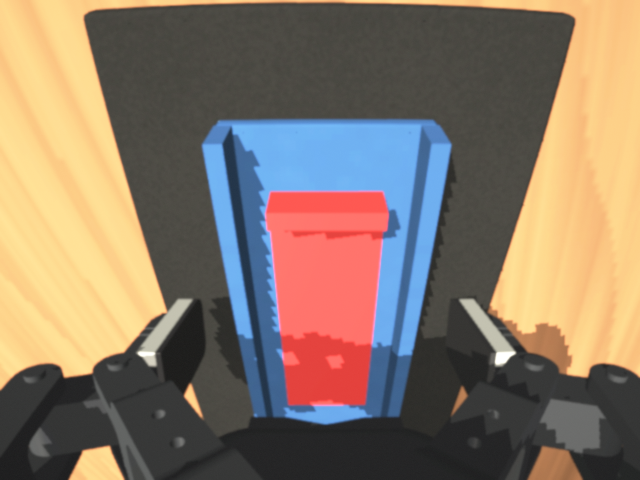

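The lid is free of both pads. I'll retreat along the tool axis, then up.

Request:
jog_arm(
  plan=[
    [[0.001,0.005,0.014,0,0,0,1],[0.002,0.013,0.036,0,0,0,1],[0.004,0.025,0.07,0,0,0,1],[0.005,0.03,0.12,0,0,0,1],[0.005,0.03,0.17,0,0,0,1],[0.005,0.03,0.2,0,0,0,1],[0.005,0.03,0.2,0,0,0,1]],
  ],
)

```text
clock: 23.92
eef_pos: [513.2, 371.8, 223.8]
tcp_rot: [2.802, -0.007, -0.173]
force: [-0.1, -0.3, 0.8]
finger_gap: 1.004
```

```bash
python3 log.py; python3 - <<'E'
from h import *
np.set_printoptions(precision=1,suppress=True)
from rig import env
w=grab(env,'wrist','w20');f=grab(env,'scene','s20')
yw=np.radians(-9.9); X=np.array([np.cos(yw),np.sin(yw),0]);Y=np.array([-np.sin(yw),np.cos(yw),0])
hsv=cv2.cvtColor(f['img'],cv2.COLOR_RGB2HSV)
E
```

```text
23.925 [0.627, 0.412, 1.428, -0.239, 1.546, 0.837] [513.2, 371.8, 223.8] [2.802, -0.007, -0.173] [-0.1 -0.3  0.8] 1.003808407137591
```

View pics/w20.png

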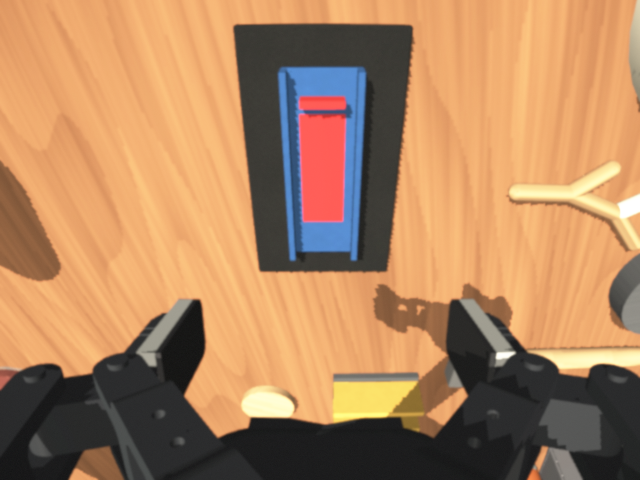

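View pics/s20.png

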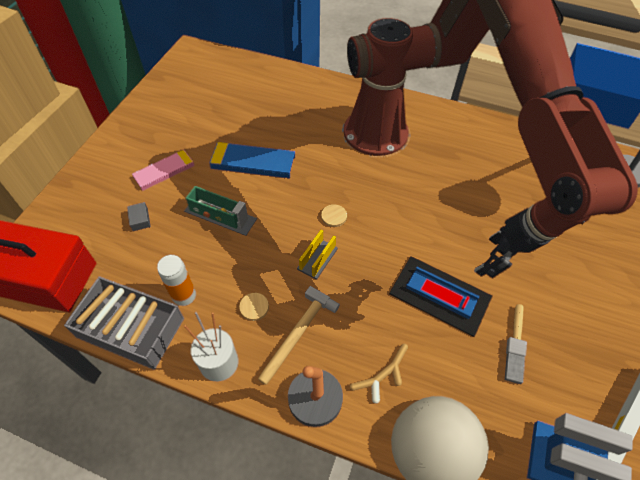

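```bash
python3 - <<'E'
from h import *
from rig import env
w=load('w20')
for n,(u,v),z in [('mat far',(323,25),8),('mat near',(323,271),8),('lid far',(323,68),13),('lid near',(325,252),13),('matL',(247,160),8),('lidL',(283,160),26),('lidR',(364,160),26),('matR',(399,160),8)]: print(n,onz(w,u,v,z).round(1))
a=load('scene0')['img'].astype(int);b=load('s20')['img'].astype(int)
d=(abs(a-b).max(2)>60).astype(np.uint8)*255; cv2.imwrite('pics/diff.png',d)
print(env.read_state()['clock']); env.sign_off()
E
```

```text
mat far [525.2 437.8   8. ]
mat near [485.5 213.    8. ]
lid far [520.1 409.1  13. ]
lid near [492.3 240.4  13. ]
matL [443.6 344.9   8. ]
lidL [476.8 347.4  26. ]
lidR [540.5 336.1  26. ]
matR [570.3 322.4   8. ]
24.025
the job is handed in; nothing more can be done
```

The job is done and handed in at about 24 s of the 61 s allowed: the blue lid is lying upside down along the middle of the black mat, red seal up.

**How it went:**
- **Opening:** I gripped the lid at its yellow end and tipped it up about 10° (25 mm) with the heel still under the keeper. I then drew it out about 35 mm and lifted it off.
- **Standing in the rest:** I stood it heel down in the slot of the yellow rest and let go with the jaws fully open. A picture taken with the arm backed away showed it upright, yellow end up.
- **Laying on the mat:** I took it again from the seal side, turned it over and set it down until it pressed flat on the mat (about 10 N). Then I released it and backed the gripper off.

**Last checks:**
- **Length:** the lid is centred on the mat to within about 1 mm, with end margins of about 29 and 28 mm.
- **Sides:** the mat shows about 33 mm on one side and 33 mm on the other.
- **Contact:** the wrist force was about zero and the gripper was about 200 mm clear of the lid.
- **Other things:** by eye in the last scene picture, everything else is where it started. I saved a before/after difference image but did not look at it before handing in.

**Disagreements:**
- The lid touched down about 4 mm lower than I had worked out in the rest, and about 3 mm higher on the mat. I went by the felt contact both times.
- The side, wrist and scene cameras put the mat's centre up to 10 mm apart in x, so I used the wrist view.

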